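Set out the carved panels and turn the stall sign

TASK

Set up the carver's stall: take the two carved panels out of their blocks and slide each one right way up, fully home, into the leaning rack slot whose width matches its thickness (thin panel in the narrowest slot, thick panel in the middle-width slot; the widest stays empty). When both panels are in and let go, turn the pivoted sign anticlockwise half a turn, to its stop, so that its carved face shows to the visitors on the far side of the bench. Leave the tools and other things on the bench where they are.

Things in the scene. Friction and masses are not known exactly. Their poses are not given: they have to be found in the camera images.
- panel_thin: Light limewood panel, 100 mm wide (x) x 12 mm thick (y) x 130 mm tall (z), about 100 g, with a shallow carved rosette on the middle of both faces (decoration, 2 mm). Origin at the centre of its lower edge; z up the panel. It starts upright in the groove of block_thin, x pointing roughly away from the robot, its top 108 mm bare above the block. Either face may look either way.
- panel_thick: Light limewood panel, 100 mm wide (x) x 24 mm thick (y) x 130 mm tall (z), about 200 g, with a shallow carved lozenge on the middle of both faces (decoration, 2 mm). Origin at the centre of its lower edge; z up the panel. It starts upright in the groove of block_thick, x pointing roughly away from the robot, its top 108 mm bare above the block. Either face may look either way.
- block_thin: Dark wooden block fixed to the bench, 120 mm long (x) x 50 mm wide (y) x 32 mm high, with an open-ended groove along x, 14 mm wide, floor 10 mm above the bench. Origin at the centre of its underside. panel_thin waits in it.
- block_thick: Dark wooden block fixed to the bench, 120 mm long (x) x 62 mm wide (y) x 32 mm high, with an open-ended groove along x, 26 mm wide, floor 10 mm above the bench. Origin at the centre of its underside. panel_thick waits in it.
- seat_narrow: Narrowest slot of the leaning rack, 15 mm clear width, for the thin panel. Origin: middle of the slot's floor, 62 mm above the bench. z points out of the slot (panels slide in along -z) and leans 28 degrees from vertical, towards the robot; x runs along the slot, away from the robot and upward; y is horizontal, across it. A panel fully home has its origin at about x -1 mm, y 0, z 0 and its axes along these.
- seat_medium: Middle-width slot of the leaning rack, 27 mm clear width, for the thick panel. Origin: middle of the slot's floor, 62 mm above the bench. z points out of the slot (panels slide in along -z) and leans 28 degrees from vertical, towards the robot; x runs along the slot, away from the robot and upward; y is horizontal, across it. A panel fully home has its origin at about x -1 mm, y 0, z 0 and its axes along these.
- seat_wide: Widest slot of the leaning rack, 39 mm clear width, stays empty. Origin: middle of the slot's floor, 62 mm above the bench. z points out of the slot (panels slide in along -z) and leans 28 degrees from vertical, towards the robot; x runs along the slot, away from the robot and upward; y is horizontal, across it. A panel fully home has its origin at about x -1 mm, y 0, z 0 and its axes along these.
- rack_base: Board under the three fixed slots (66 mm apart, in any order), 170 x 215 x 12 mm; origin under its centre. Each slot, in its own frame: cheeks 8 mm thick from x -59 to +45 mm, straight to z 45 mm, then flared lips to z 58 mm (mouth 9.6 mm wider); lower end wall 57 mm high, inner face at x -51 mm, on which the panel's lower side edge rests; upper end open.
- sign_base: Round dark foot (84 mm across, 14 mm high) and pin of the sign, fixed. Origin under its centre, on the sign's vertical axis; x points roughly away from the robot, to the visitors. The sign on it is a light board 12 mm thick, 120 mm wide (60 mm either side of the axis), 60 to 165 mm above the bench.
- sign (a joint): Sign's angle, rad, growing anticlockwise seen from above, stops at 0 and pi. At 0 the board lies along y of sign_base, carved face (big rosette, border) to the robot, plain face to the visitors (+x); at pi the carved face looks to +x. It stays where left; friction 0.06 N m (about 1.5 N pushed 40 mm from the axis).
- mallet: Bystander: turned dark-wood carver's mallet standing on its head, 72 mm across, 225 mm tall; leave it alone. Origin at its underside or middle.
- gouge: Bystander: hand gouge lying flat, about 200 mm long; leave it alone. Origin at its underside or middle.
- sanding_block: Bystander: cork sanding block 100 x 60 x 30 mm lying flat; leave it alone. Origin at its underside or middle.
- brush: Bystander: brush lying flat, about 180 mm long; leave it alone. Origin at its underside or middle.
- glue: Bystander: white plastic bottle, 60 mm across, 160 mm tall, standing; leave it alone. Origin at its underside or middle.
- wax: Bystander: steel tin, 80 mm across, 50 mm tall; leave it alone. Origin at its underside or middle.
- offcut: Bystander: light wooden offcut 120 x 50 x 25 mm lying flat; leave it alone. Origin at its underside or middle.

How it is judged:
By the outcome, as a careful person would: the job done as asked, in the order asked, and still so for the second after the job is handed in, with the robot touching nothing.
It also fails if it takes over 72 s, if anything falls off the work surface, if the arm or the gripper's body presses on something with over 40 N, if the wrist force passes 120 N, or if a joint passes its speed limit or range.

ROBOT

A 6-joint arm with a two-finger parallel gripper is mounted at the origin on the work surface. World frame = base frame: x ahead of the robot, y to its left, z up, the work surface at z = 0. Lengths are in m, angles in degrees, forces in N, time in s.
With the tool pointing down it reaches from about 0.3 to 0.75 m from the base axis. Payload 8.5 kg.
Tool frame: the origin (TCP) lies at the very end of the fingers, on their centre line; the grasp point (between the pads) lies 19 mm behind it (hold_point_z is the distance from the TCP to the grasp point, in m); z points along the fingers, y is the direction in which the jaws open and shut (so a half turn about z gives the same grasp; the last joint's range is limited). The gripper opens to 85 mm and grips with 20 to 120 N. Pads are 22 mm wide; open, the fingers measure 114 mm over their backs; the gripper's body (76 mm by 85 mm) begins 54 mm behind the grasp point. The pads swing forward as they close: fully open they stand 13 mm farther back than shut.
Start: joints at [-79.716, 21.807, 74.336, -0, 83.858, -12.336], TCP at [0.212, -0.508, 0.231] pointing down, gripper open.
Joint ranges: [-178.18, 178.18], [-50.72, 133.34], [12.68, 142.11], [-81.47, 261.47], [9.98, 163.14], [-165.26, 165.26]. Speed limits (degrees/s): [136.94, 136.94, 180, 180, 180, 180].

INTERFACE

Orientations are given as a 3x3 rotation matrix whose columns are the frame's x, y, z axes.
In Python, from rig import observe, get_image, close_job, hold_point_z gives the robot as it stands. The module is installed in compiled form; this text tells all that it offers.
- The arm moves only by the tool jog_arm, never from a script. Its arguments are lists of equal length, an entry for each row: "travel": the shift along the world's x, y, z in m, a list of three; "dr": the turn, a rotation vector about the world's x, y, z in rad, a list of three. In form: {"travel": [[x, y, z], ...], "dr": [[rx, ry, rz], ...]}. A call has 1 to 20 rows; each row shifts and turns the commanded pose from where the row before left it; what a row does not reach is not made up. A row lasts 1/12 s, in which the tool goes at most 41.7 mm and 7.16 degrees, less where a joint would pass 70% of its speed; a pose out of reach is approached as far as the arm can. A call with a gripper value outside its range is refused whole. "jaw" is the finger opening in m, from 0 to 0.0854, set as the call begins (left out, the last holds). The fingers move at their own pace and stop on an object; "newtons" is the grip in N (left out, the last holds). Time passes only in rows, so rows that do not move let the fingers close. It gives the time, the measured TCP pose, the force and the opening at its end, in the units of the state.
- observe(): the state, without advancing time (a new reading comes with each control period).
- get_image(name): name is "scene" or "top"; returns a dict with "color" (400x640x3 uint8, red, green, blue), "fovy" (degrees; the focal length in pixels is half the picture's height over the tangent of half this angle, whatever the lens; pixels are square), "cx", "cy" (the principal point, pixels), "R" (3x3) and "t" (3): a world point X has camera coordinates R X + t. Camera axes: x right, y down, z forward; pixel columns grow to the right and rows downward; lengths in m; the calibration is good to about 2 mm. A picture is of the moment at which its call begins. There is no depth.
- close_job(): hands the job in, once; it reports no verdict.
The state is a dict: "time_s": time; "q": joint angles; "qvel": joint speeds; "joint_efforts": joint torques, N m; "position": TCP position; "tool_rot": TCP orientation; "ft_force": force on the tool from outside, world axes, zero at the start; "wrist_torque": the same for the moment, N m; "grip_width": finger opening in m.
Only numpy, scipy, OpenCV 4.12 (cv2) and the standard library are available. Lean on these libraries where they do the work, as an engineer would, in place of code of your own. Each camera call takes 0.05 s, during which the arm holds its last target.

## Working session

There is one attempt and no reset: what is moved stays moved. The work goes in short steps, Python scripts to look and compute and a tool call to move; the robot and the scene stay as the last step left them, time stands still between calls to the robot, and variables do not carry over. Pictures are saved under pics/ and viewed, and the job is handed in when it is done.

Besides the shell and the picture viewer there is one more tool, called after "Emit:" as name(argument=value, ...) on one line, values as JSON. jog_arm: Moves the arm, as the interface text tells. Its arguments: {"type":"object","properties":{"travel":{"type":"array"},"dr":{"type":"array"},"jaw":{"type":"number"},"newtons":{"type":"number"}},"required":["travel","dr"]}

```bash
mkdir -p pics; ls; python3 - <<'E'
from rig import observe, get_image, hold_point_z
import cv2,json,numpy as np
print(observe(),hold_point_z)
for n in ("scene","top"):
    d=get_image(n); cv2.imwrite(f"pics/{n}0.png",d["color"][:,:,::-1])
    print(n,d["fovy"],d["cx"],d["cy"],d["R"],d["t"]); np.savez(f"{n}0.npz",**d)
E
```

```text
pics
{'time_s': 0.0, 'q': array([-7.97147826e+01,  2.18408615e+01,  7.43832602e+01, -3.87049323e-04,
        8.38591638e+01, -1.23357043e+01]), 'qvel': array([ 0.0328171 , -0.09453315, -0.04775108,  0.00265641,  0.06184549,
       -0.06784121]), 'joint_efforts': array([ 1.11905436e-03, -4.48462951e+01, -2.31280267e+01, -1.22889451e-04,
        4.70370142e-03,  5.95288810e-06]), 'position': array([ 0.21149212, -0.50739986,  0.23072178]), 'tool_rot': array([[ 9.23069589e-01,  3.84632893e-01, -2.66147628e-04],
       [ 3.84632865e-01, -9.23068533e-01,  1.42904932e-03],
       [ 3.03986874e-04, -1.42148109e-03, -9.99998943e-01]]), 'ft_force': array([0.63373668, 0.08475389, 0.34049657]), 'wrist_torque': array([0.05109988, 0.01609537, 0.06745102]), 'grip_width': 0.08563894876552108} 0.0187
scene 44.41445034000219 320.8416131580632 200.65218462614104 [[ 0.58223154  0.81297873  0.00848628]
 [ 0.67351416 -0.47645199 -0.56513022]
 [-0.45539555  0.33475227 -0.82495807]] [-0.3261767  -0.34833287  1.76810645]
top 57.615442221223695 319.4943920338992 194.94397177718977 [[ 0.01079639 -0.99989478  0.0096882 ]
 [-0.99572623 -0.01163909 -0.09161776]
 [ 0.09172089 -0.00865765 -0.99574712]] [-0.0469372   0.57116304  1.10797994]
```

View pics/scene0.png

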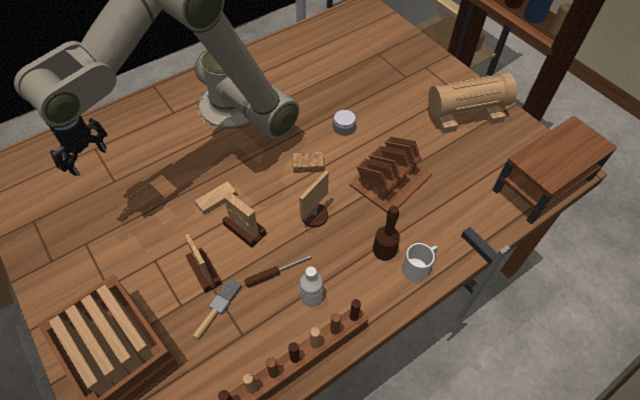

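View pics/top0.png

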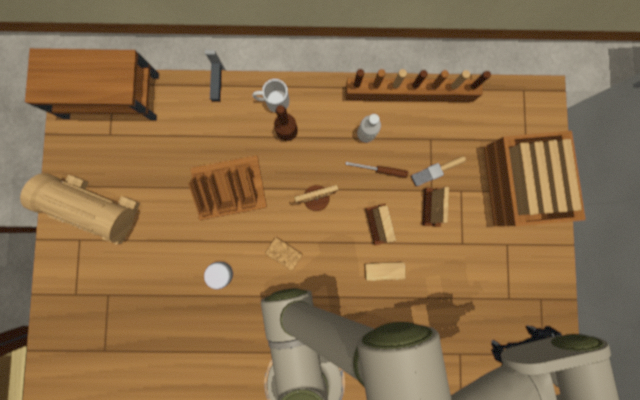

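The scene view shows the rack near (390,165), the sign near (315,195), the thick block near (243,222) and the thin block near (200,265). In the top view they are at about (228,188), (317,195), (381,223) and (436,206). Next I'll zoom in.

```bash
cat > h.py <<'E'
import numpy as np,cv2
def load(n): return dict(np.load(n,allow_pickle=True))
def f(d): return 200/np.tan(np.radians(float(d["fovy"]))/2)
def ray(d,u,v):
    c=np.array([(u-d["cx"])/f(d),(v-d["cy"])/f(d),1.]); R=d["R"]
    return -R.T@d["t"], R.T@c
def onz(d,u,v,z):
    o,r=ray(d,u,v); return o+r*(z-o[2])/r[2]
def proj(d,X):
    c=d["R"]@np.asarray(X)+d["t"]; return np.array([d["cx"]+f(d)*c[0]/c[2],d["cy"]+f(d)*c[1]/c[2]])
def tri(da,a,db,b):
    o1,r1=ray(da,*a);o2,r2=ray(db,*b)
    A=np.stack([r1,-r2],1);s=np.linalg.lstsq(A,o2-o1,rcond=None)[0]
    p,q=o1+s[0]*r1,o2+s[1]*r2; return (p+q)/2,np.linalg.norm(p-q)
def crop(d,x,y,w,h,k,name):
    im=cv2.resize(d["color"][y:y+h,x:x+w,::-1],None,fx=k,fy=k,interpolation=cv2.INTER_CUBIC)
    for i in range(0,w,10):
        cv2.putText(im,str(x+i),(i*k,8),0,.3,(255,255,255),1); cv2.line(im,(i*k,10),(i*k,14),(255,255,255),1)
    for i in range(10,h,10):
        cv2.putText(im,str(y+i),(0,i*k+3),0,.3,(255,255,255),1)
    cv2.imwrite(name,im)
E
python3 - <<'E'
from h import *
t=load("top0.npz");s=load("scene0.npz")
crop(t,355,175,110,80,7,"pics/t_pan.png");crop(t,180,150,100,75,8,"pics/t_rack.png");crop(t,280,165,75,60,8,"pics/t_sign.png")
crop(s,180,170,100,75,8,"pics/s_thick.png");crop(s,175,225,60,75,8,"pics/s_thin.png");crop(s,285,120,160,110,5,"pics/s_rack.png")
E
```

```text
(no output)
```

View pics/t_pan.png

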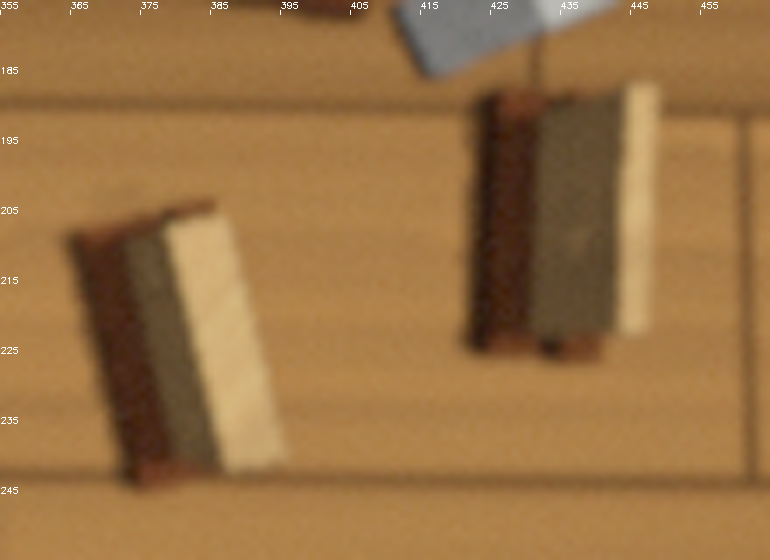

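View pics/t_rack.png

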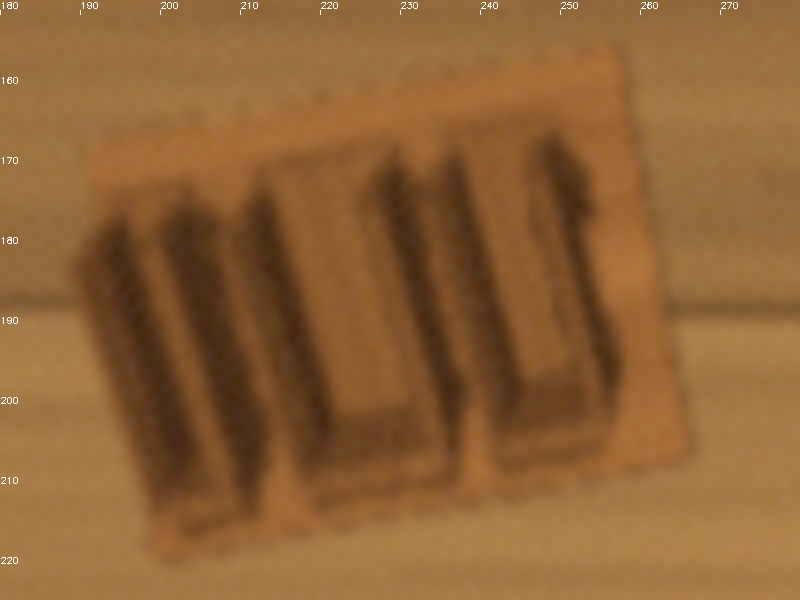

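View pics/t_sign.png

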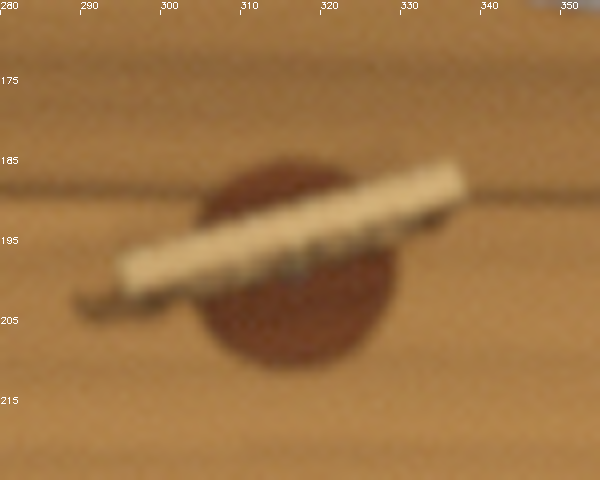

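View pics/s_thick.png

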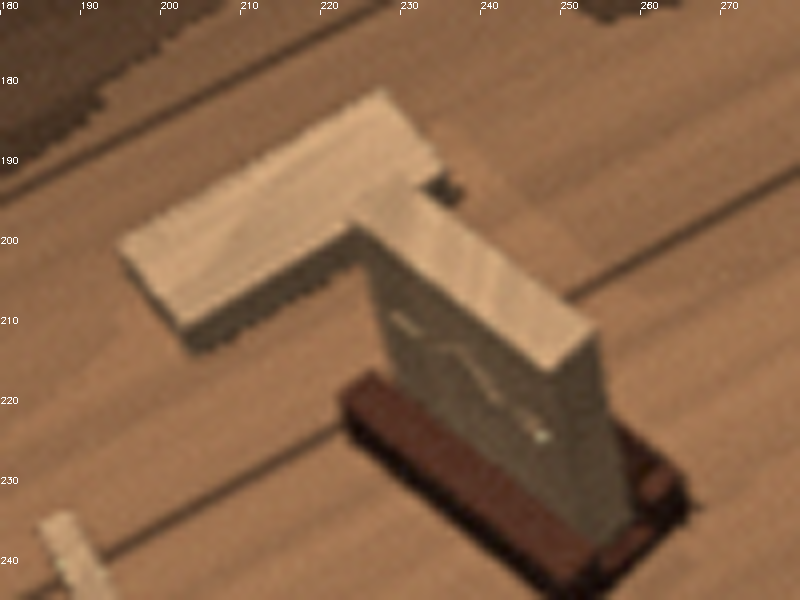

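View pics/s_thin.png

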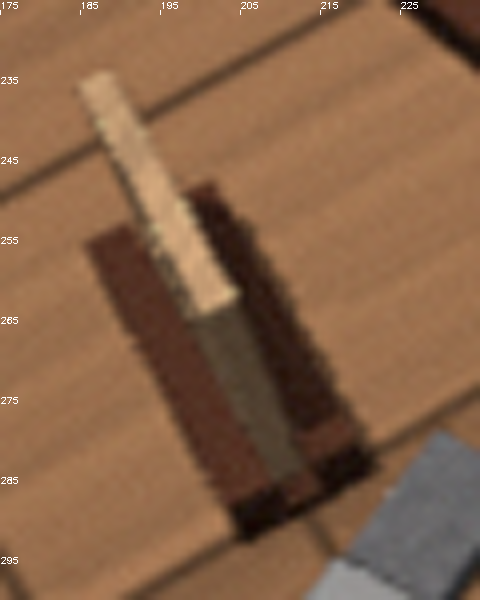

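View pics/s_rack.png

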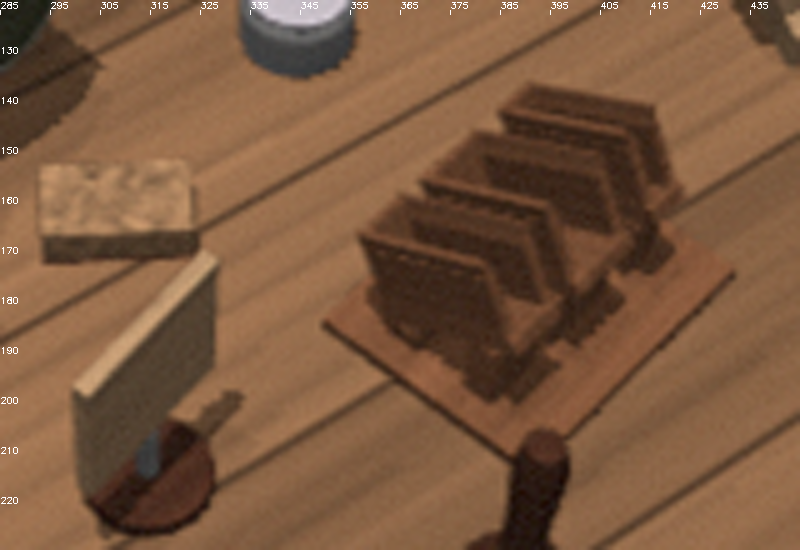

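```bash
python3 - <<'E'
from h import *
t=load("top0.npz");s=load("scene0.npz")
def rect(d,x,y,w,h,z,name,thr):
    c=d["color"][y:y+h,x:x+w]
    k=8; c=cv2.resize(c,None,fx=k,fy=k,interpolation=cv2.INTER_CUBIC)
    m=(c[:,:,1]>thr).astype(np.uint8)
    cs,_=cv2.findContours(m,0,2); q=max(cs,key=cv2.contourArea)
    b=cv2.boxPoints(cv2.minAreaRect(q))
    px=[((p[0]+.5)/k-.5+x,(p[1]+.5)/k-.5+y) for p in b]
    P=np.array([onz(d,*p,z) for p in px])
    # axes
    e=[P[1]-P[0],P[2]-P[1]]; L=[np.linalg.norm(a) for a in e]
    a=e[int(np.argmax(L))]; a=a*np.sign(a[0])
    print(name,"c",P.mean(0).round(4),"LW",np.round(L,4),"yaw",np.degrees(np.arctan2(a[1],a[0])).round(2),np.round(px,1).tolist())
rect(t,435,178,20,52,.14,"thin",150)
rect(t,372,200,30,45,.14,"thick",150)
rect(t,285,175,60,35,.165,"sign",150)
rect(s,180,228,30,40,.14,"thin s",120)
# scene thin/thick corners by eye
for n,pts in dict(thin=[(185.5,235.5),(189.5,233.3),(204.3,261.5),(200,264.5)],thick=[(231.3,192.5),(224,197),(248.5,216.2),(254,210.8)],sign=[(300.2,197),(326.3,170.5),(328.3,172.2),(301.8,199)]).items():
    z=.165 if n=='sign' else .14
    P=np.array([onz(s,*p,z) for p in pts]);print(n,P.mean(0).round(4),P.round(4)[:,:2].tolist())
# rack base z=.012
P=np.array([onz(t,*p,.012) for p in [(191,168.5),(256.3,156),(266.3,206.8),(200,219.8)]])
print("rack",P.mean(0).round(4),P.round(4)[:,:2].tolist(),[np.linalg.norm(P[i]-P[i-1]).round(4) for i in range(4)])
P=np.array([onz(s,*p,.012) for p in [(349,185),(432,174),(388,212.5)]])
print("rack s",P.round(4)[:,:2].tolist(),[np.linalg.norm(P[i]-P[i-1]).round(4) for i in range(3)])
for n,u in dict(mallet=(286,130),glue=(368,130),wax=(217,275),sand=(284,253)).items(): print(n,onz(t,*u,.03).round(3))
print("foot",onz(t,*((304+328)/2,198),.014).round(4))
E
```

```text
thin c [ 0.5386 -0.3943  0.14  ] LW [0.0984 0.0121] yaw -2.95 [[443.0, 221.89999389648438], [444.1000061035156, 187.0], [448.3999938964844, 187.10000610351562], [447.29998779296875, 222.0]]
thick c [ 0.4839 -0.2294  0.14  ] LW [0.0249 0.0985] yaw 13.73 [[378.6000061035156, 207.1999969482422], [387.20001220703125, 205.10000610351562], [395.79998779296875, 239.60000610351562], [387.29998779296875, 241.6999969482422]]
sign c [ 0.5647 -0.0302  0.165 ] LW [0.1189 0.0118] yaw -73.27 [[294.70001220703125, 196.6999969482422], [336.3999938964844, 184.8000030517578], [337.6000061035156, 188.89999389648438], [295.8999938964844, 200.8000030517578]]
thin s c [ 0.5392 -0.3939  0.14  ] LW [0.016 0.102] yaw -4.43 [[183.1999969482422, 235.10000610351562], [188.8000030517578, 232.1999969482422], [204.1999969482422, 261.6000061035156], [198.6999969482422, 264.5]]
thin [ 0.5419 -0.392   0.14  ] [[0.493, -0.3938], [0.493, -0.3821], [0.5902, -0.3897], [0.5914, -0.4026]]
thick [ 0.4879 -0.2269  0.14  ] [[0.4411, -0.2256], [0.4428, -0.2498], [0.537, -0.2268], [0.5306, -0.2055]]
sign [ 0.5679 -0.0292  0.165 ] [[0.5803, -0.0855], [0.5473, 0.0266], [0.5555, 0.0277], [0.5883, -0.0857]]
rack [0.5929 0.2471 0.012 ] [[0.6524, 0.3675], [0.6952, 0.162], [0.5336, 0.1263], [0.4905, 0.3325]] [np.float64(0.1656), np.float64(0.2099), np.float64(0.1655), np.float64(0.2107)]
rack s [[0.5409, 0.1235], [0.6607, 0.3691], [0.6923, 0.1574]] [np.float64(0.1552), np.float64(0.2733), np.float64(0.214)]
mallet [0.776 0.068 0.03 ]
glue [ 0.78  -0.192  0.03 ]
wax [0.323 0.268 0.03 ]
sand [0.392 0.066 0.03 ]
foot [ 0.563  -0.0297  0.014 ]
```

```bash
python3 - <<'E'
from h import *
t=load("top0.npz");s=load("scene0.npz")
for d in (t,s): d["color"]=np.clip(d["color"].astype(float)*1.7,0,255).astype(np.uint8)
crop(t,186,153,84,70,9,"pics/t_rack2.png");crop(s,345,130,92,85,8,"pics/s_rack2.png")
E
```

```text
(no output)
```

View pics/t_rack2.png

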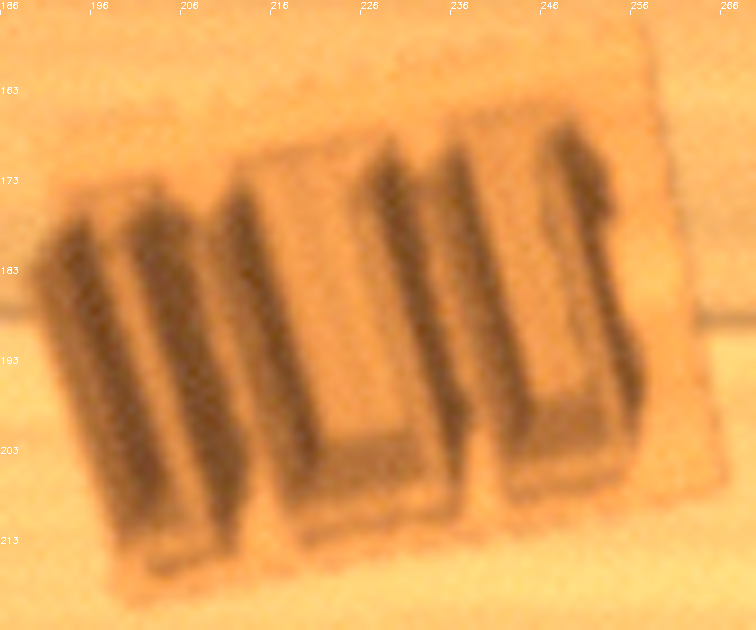

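View pics/s_rack2.png

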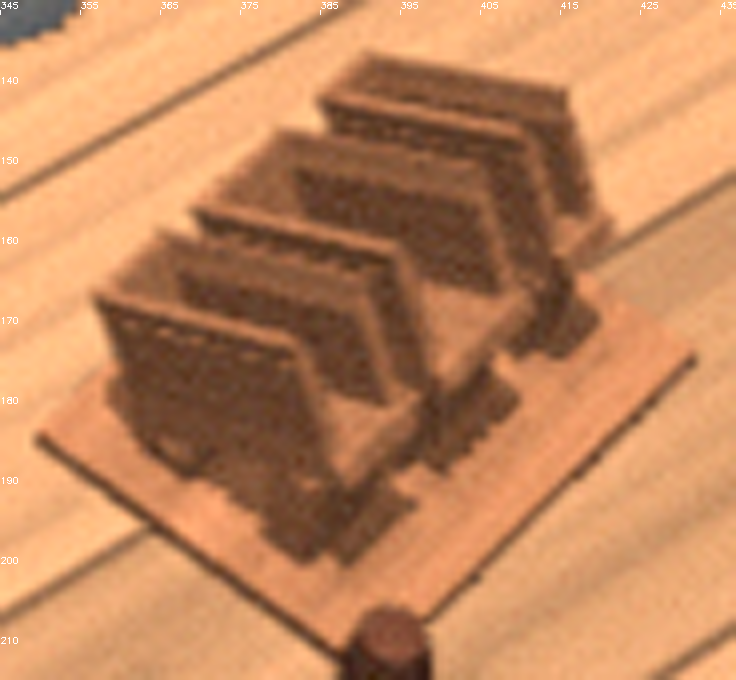

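```bash
python3 - <<'E'
from h import *
t=load("top0.npz");s=load("scene0.npz")
C=dict(m0=((357.2,167),(381.5,173)),m1=((365.5,159.5),(390.5,165.5)),w0=((369.5,156.5),(394,161.5)),w1=((380,147),(404.5,151)),n0=((385,142.5),(409.5,147)),n1=((391,137.5),(415,141.5)))
s28,c28=np.sin(np.radians(28)),np.cos(np.radians(28))
N=[];F=[]
for k,(a,b) in C.items():
    A=onz(s,a[0]-.44,a[1]-.44,.0855);B=onz(s,b[0]-.44,b[1]-.44,.1344);N.append(A);F.append(B)
    dv=B-A
    print(k,A.round(4),B.round(4),"len",np.hypot(*dv[:2]).round(4),"yaw",np.degrees(np.arctan2(dv[1],dv[0])).round(1),proj(t,A).round(1),proj(t,B).round(1))
N=np.array(N);F=np.array(F)
psi=np.radians(12.0); X=np.array([np.cos(psi),np.sin(psi)]);Y=np.array([-X[1],X[0]])
for nm,P in (("near",N),("far",F)):
    print(nm,"x",(P[:,:2]@X).round(4),"y",(P[:,:2]@Y).round(4))
    d=P[5,:2]-P[0,:2]; print(np.degrees(np.arctan2(-d[0],d[1])))
xo_n=(N[:,:2]@X).mean()+.0793; xo_f=(F[:,:2]@X).mean()-.0125
print(xo_n,xo_f)
# rack base 
P=np.array([onz(t,p[0]-.44,p[1]-.44,.012) for p in [(191,168.5),(256.3,156),(266.3,206.8),(200,219.8)]])[:,:2]
print("base top", P@X,P@Y)
P=np.array([onz(s,p[0]-.44,p[1]-.44,.012) for p in [(349,185),(432,174),(388,212.5)]])[:,:2]
print("base sc", P@X,P@Y)
E
```

```text
m0 [0.5395 0.1494 0.0855] [0.6265 0.167  0.1344] len 0.0888 yaw 11.4 [255.1 203.2] [246.8 171.3]
m1 [0.531  0.1887 0.0855] [0.6203 0.2065 0.1344] len 0.0911 yaw 11.3 [241.6 206. ] [232.8 173.3]
w0 [0.5287 0.2064 0.0855] [0.6147 0.2248 0.1344] len 0.0879 yaw 12.1 [235.6 206.7] [226.2 175.2]
w1 [0.5176 0.2579 0.0855] [0.6019 0.2771 0.1344] len 0.0865 yaw 12.8 [217.9 210.3] [207.5 179.5]
n0 [0.5122 0.2829 0.0855] [0.5987 0.3    0.1344] len 0.0882 yaw 11.2 [209.3 212. ] [199.4 180.5]
n1 [0.507  0.3123 0.0855] [0.5918 0.3284 0.1344] len 0.0863 yaw 10.8 [199.2 213.6] [189.1 182.8]
near x [0.5587 0.5586 0.5601 0.5599 0.5598 0.5608] y [0.034  0.0742 0.092  0.1447 0.1702 0.2   ]
11.270211359327691
far x [0.6476 0.6497 0.648  0.6464 0.648  0.6471] y [0.0331 0.073  0.0921 0.1459 0.1689 0.1982]
12.146241045645654
0.6389597018764652 0.6352872444964809
base top [0.71620722 0.71535146 0.5498098  0.55053455] [0.22498143 0.01502228 0.01366601 0.22433508]
base sc [0.55264197 0.72091885 0.70796497] [0.00869479 0.22421402 0.01041452]
```

Emit:
jog_arm(travel=[[0.0274, 0.0095, 0], [0.0274, 0.0095, 0], [0.0274, 0.0095, 0], [0.0274, 0.0095, 0], [0.0274, 0.0095, 0], [0.0274, 0.0095, 0], [0.0274, 0.0095, 0], [0.0274, 0.0095, 0], [0.0274, 0.0095, 0], [0.0274, 0.0095, 0], [0.0274, 0.0095, 0], [0.0274, 0.0095, 0], [0, 0, 0], [0, 0, 0]], dr=[[0, 0, -0.0373], [0, 0, -0.0373], [0, 0, -0.0373], [0, 0, -0.0373], [0, 0, -0.0373], [0, 0, -0.0373], [0, 0, -0.0373], [0, 0, -0.0373], [0, 0, -0.0373], [0, 0, -0.0373], [0, 0, -0.0373], [0, 0, -0.0373], [0, 0, 0], [0, 0, 0]], jaw=0.05, newtons=40)

```text
time_s: 1.27
position: [0.5412, -0.3928, 0.2303]
tool_rot: [[0.999, -0.05, -0.001], [-0.05, -0.999, 0.001], [-0.001, -0.001, -1.0]]
ft_force: [-0.9, -1.3, -0.1]
grip_width: 0.0504
```

Emit:
jog_arm(travel=[[-0.001, 0, -0.02], [0, 0, -0.02], [0, 0, -0.02], [0, 0, -0.02], [0, 0, -0.02], [0, 0, -0.02], [0, 0, -0.008], [0, 0, 0]], dr=[[0, 0, 0], [0, 0, 0], [0, 0, 0], [0, 0, 0], [0, 0, 0], [0, 0, 0], [0, 0, 0], [0, 0, 0]])

```text
time_s: 1.93
position: [0.5379, -0.3936, 0.1014]
tool_rot: [[0.999, -0.054, -0.003], [-0.054, -0.999, 0.003], [-0.003, -0.003, -1.0]]
ft_force: [0.0, 0.3, -0.5]
grip_width: 0.0503
```

```bash
python3 - <<'E'
from rig import *
from h import *
for n,b in (("top",(400,160,80,80,7)),("scene",(150,190,90,80,7))):
    d=get_image(n);crop(d,*b,f"pics/{n}1.png")
print(observe()["position"],observe()["ft_force"])
E
```

```text
[ 0.53913733 -0.39429644  0.10425909] [ 0.92026587 -1.12047584 -0.16344984]
```

View pics/scene1.png

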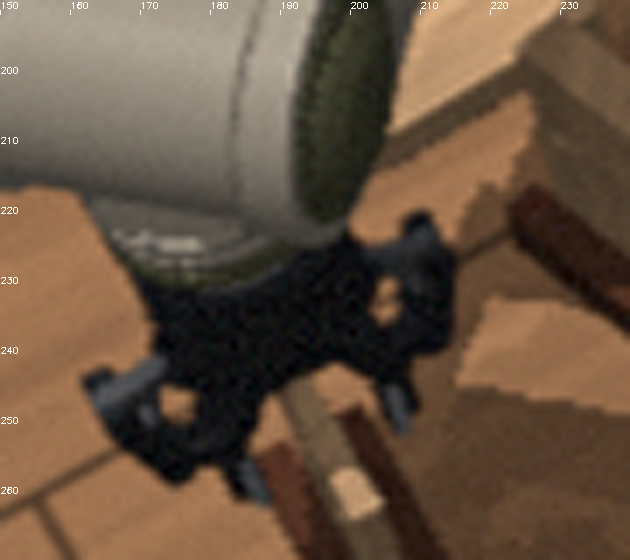

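View pics/top1.png

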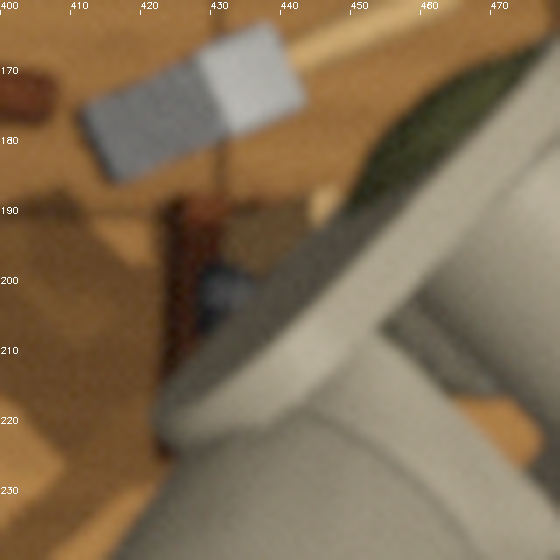

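The fingers straddle the thin panel: the fingertips are at about (185,258) and (207,248) in the scene view, with the panel between them. I'll close the jaws.

Emit:
jog_arm(travel=[[0, 0, 0], [0, 0, 0], [0, 0, 0], [0, 0, 0], [0, 0, 0], [0, 0, 0]], dr=[[0, 0, 0], [0, 0, 0], [0, 0, 0], [0, 0, 0], [0, 0, 0], [0, 0, 0]], jaw=0.0, newtons=50)

```text
time_s: 2.53
position: [0.5396, -0.394, 0.1044]
tool_rot: [[0.999, -0.053, 0.001], [-0.053, -0.999, -0.001], [0.001, 0.001, -1.0]]
ft_force: [-0.6, 0.3, 6.2]
grip_width: 0.0115
```

Emit:
jog_arm(travel=[[0, 0, 0.01], [0, 0, 0.02], [0, 0, 0.03], [0, 0, 0.035], [0, 0, 0.035], [0, 0, 0.035], [0, 0, 0.035], [0, 0, 0.026], [0, 0.01, 0], [0, 0, 0]], dr=[[0, 0, 0], [0, 0, 0], [0, 0, 0], [0, 0, 0], [0, 0, 0], [0, 0, 0], [0, 0, 0], [0, 0, 0], [0, 0, 0], [0, 0, 0]])

```text
time_s: 3.37
position: [0.5395, -0.3825, 0.331]
tool_rot: [[0.999, -0.052, 0.002], [-0.052, -0.999, -0.002], [0.002, 0.001, -1.0]]
ft_force: [-0.2, 1.2, -1.7]
grip_width: 0.0115
```

Emit:
jog_arm(travel=[[-0.001, 0.018, 0], [-0.002, 0.036, 0], [-0.002, 0.038, 0], [-0.002, 0.038, 0], [-0.002, 0.038, 0], [-0.002, 0.038, 0], [-0.002, 0.038, 0], [-0.002, 0.038, 0], [-0.002, 0.038, 0], [-0.002, 0.038, 0], [-0.002, 0.038, 0], [-0.002, 0.038, 0], [-0.002, 0.038, 0], [-0.002, 0.038, 0], [-0.002, 0.038, 0], [-0.002, 0.038, 0], [-0.002, 0.038, 0], [-0.002, 0.036, 0], [0, 0.0195, 0], [0, 0, 0]], dr=[[0, 0, 0.0145], [0, 0, 0.0145], [0, 0, 0.0145], [0, 0, 0.0145], [0, 0, 0.0145], [0, 0, 0.0145], [0, 0, 0.0145], [0, 0, 0.0145], [0, 0, 0.0145], [0, 0, 0.0145], [0, 0, 0.0145], [0, 0, 0.0145], [0, 0, 0.0145], [0, 0, 0.0145], [0, 0, 0.0145], [0, 0, 0.0145], [0, 0, 0.0145], [0, 0, 0.0145], [0, 0, 0], [0, 0, 0]])

```text
time_s: 5.03
position: [0.503, 0.2993, 0.3271]
tool_rot: [[0.977, 0.211, -0.004], [0.211, -0.977, -0.0], [-0.004, -0.0, -1.0]]
ft_force: [-0.1, 0.4, -0.9]
grip_width: 0.0112
```

Emit:
jog_arm(travel=[[0, 0, 0], [0, 0, 0], [0, 0, 0], [0, 0, 0], [0, 0, -0.01], [0, 0, -0.02], [0, 0, -0.02], [0, 0, -0.01], [0, 0, 0], [0, 0, 0]], dr=[[0.0127, -0.0598, 0], [0.0127, -0.0598, 0], [0.0127, -0.0598, 0], [0.0127, -0.0598, 0], [0.0127, -0.0598, 0], [0.0127, -0.0598, 0], [0.0127, -0.0598, 0], [0.0127, -0.0598, 0], [0, 0, 0], [0, 0, 0]])

```text
time_s: 5.87
position: [0.5036, 0.2951, 0.2684]
tool_rot: [[0.866, 0.207, 0.456], [0.183, -0.978, 0.096], [0.466, 0.0, -0.885]]
ft_force: [0.4, 0.2, -0.2]
grip_width: 0.0118
```

```bash
python3 - <<'E'
from rig import *
from h import *
for n,b in (("top",(170,100,110,110,6)),("scene",(330,60,110,110,6))):
    d=get_image(n);np.savez(n+"2.npz",**d);crop(d,*b,f"pics/{n}2.png")
o=observe();print(o["q"].round(1),o["position"],o["ft_force"],o["tool_rot"])
E
```

```text
[ 20.6  13.6  85.1  -5.   53.7 100.6] [0.50507191 0.29566656 0.27026087] [ 0.59137003  0.41621341 -0.36177165] [[ 8.63804800e-01  2.06377528e-01  4.59618955e-01]
 [ 1.81940805e-01 -9.78472300e-01  9.74140729e-02]
 [ 4.69828491e-01 -5.23301249e-04 -8.82757563e-01]]
```

View pics/scene2.png

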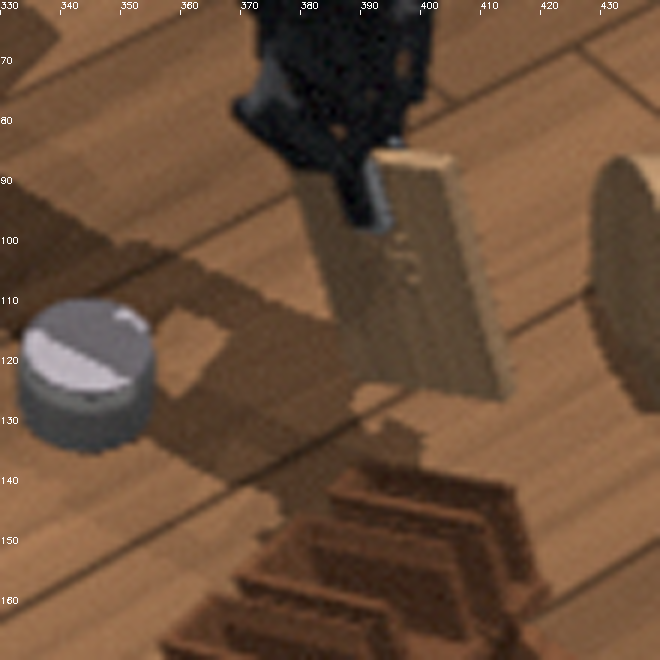

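View pics/top2.png

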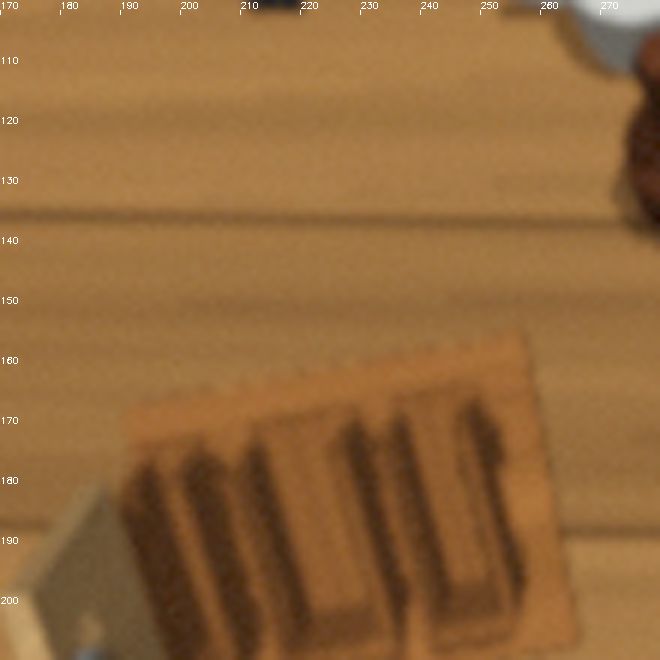

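```bash
python3 - <<'E'
from rig import *
from h import *
s=load("scene2.npz");t=load("top2.npz");o=observe();R=o["tool_rot"];p=o["position"]
# panel frame: x=tool x, z=-tool z ; corners
for h in (.094,):
  O=p+h*R[:,2]
  print("origin",O)
  for x in (-.05,.05):
   for y in (-.006,.006):
    for z in (0,.13):
     X=O+x*R[:,0]+y*R[:,1]-z*R[:,2]
     print(x,y,z,"scene",(proj(s,X)+.44).round(1),"top",(proj(t,X)+.44).round(1))
# predicted seat
psi=np.radians(12);
for y,w in ((.185,.0075),(.053,.0135)):
  for x,z in((-.059,.058),(.045,.058)):
    for sg in(-1,1):
      c,sn=np.cos(np.radians(28)),np.sin(np.radians(28))
      a=.636+x*c-z*sn; b=y+sg*(w+.0088); X=np.array([a*np.cos(psi)-b*np.sin(psi),a*np.sin(psi)+b*np.cos(psi),.062+x*sn+z*c])
      print(y,x,sg,"scene",(proj(s,X)+.44).round(1),"top",(proj(t,X)+.44).round(1))
E
```

```text
origin [0.5482761  0.30482349 0.18728166]
-0.05 -0.006 0 scene [390.9 121.2] top [194.3 214.1]
-0.05 -0.006 0.13 scene [379.3  83.4] top [182.5 237.3]
-0.05 0.006 0 scene [388.5 123.3] top [198.7 213.3]
-0.05 0.006 0.13 scene [376.7  85.4] top [187.5 236.3]
0.05 -0.006 0 scene [416.8 125.1] top [182.7 180.2]
0.05 -0.006 0.13 scene [405.9  85.4] top [168.7 199.6]
0.05 0.006 0 scene [414.3 127.3] top [187.3 179.3]
0.05 0.006 0.13 scene [403.3  87.6] top [173.9 198.5]
0.185 -0.059 -1 scene [383.9 142.3] top [210.4 213.4]
0.185 -0.059 1 scene [390.2 136.6] top [199.4 215.6]
0.185 0.045 -1 scene [409.6 147.1] top [199.8 180.7]
0.185 0.045 1 scene [416.  141.2] top [188.4 183. ]
0.053 -0.059 -1 scene [356.  167.3] top [256.8 204.1]
0.053 -0.059 1 scene [365.3 159. ] top [241.8 207.1]
0.053 0.045 -1 scene [381.2 173.7] top [248.  171.3]
0.053 0.045 1 scene [390.7 164.9] top [232.5 174.3]
```

Emit:
jog_arm(travel=[[0.001, 0.0003, -0.0075], [0.001, 0.0003, -0.0075], [0.001, 0.0003, -0.0075], [0.001, 0.0003, -0.0075], [0.001, 0.0003, -0.0075], [0.001, 0.0003, -0.0075], [0.001, 0.0004, -0.008], [0.001, 0.0004, -0.008], [0, 0, 0], [0, 0, 0]], dr=[[0, 0, 0], [0, 0, 0], [0, 0, 0], [0, 0, 0], [0, 0, 0], [0, 0, 0], [0, 0, 0], [0, 0, 0], [0, 0, 0], [0, 0, 0]])

```text
time_s: 6.8
position: [0.5123, 0.2984, 0.2078]
tool_rot: [[0.864, 0.207, 0.459], [0.183, -0.978, 0.097], [0.469, -0.0, -0.883]]
ft_force: [0.1, -0.5, -1.4]
grip_width: 0.0113
```

```bash
python3 - <<'E'
from rig import *
from h import *
for n,b in (("top",(160,140,100,90,7)),("scene",(350,80,90,90,7))):
    d=get_image(n);np.savez(n+"3.npz",**d);d["color"]=np.clip(d["color"]*1.5,0,255).astype(np.uint8);crop(d,*b,f"pics/{n}3.png")
o=observe();print(o["position"],o["ft_force"])
E
```

```text
[0.51251697 0.29851143 0.2087375 ] [ 0.14530581  0.24488501 -0.6634041 ]
```

View pics/scene3.png

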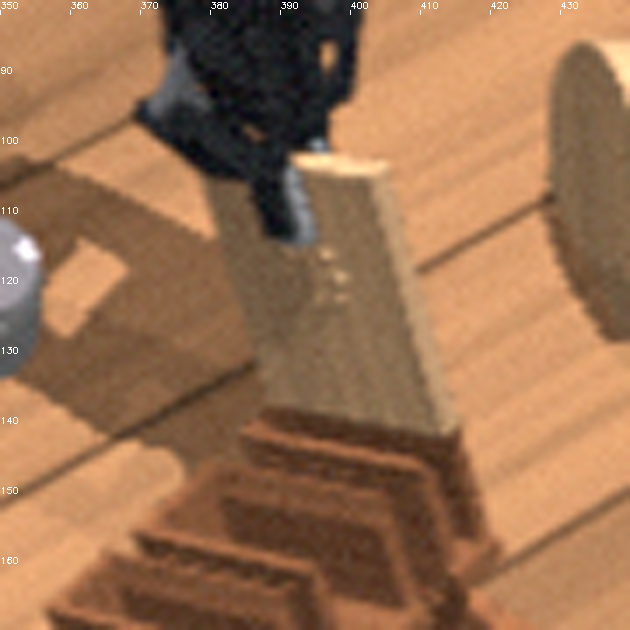

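View pics/top3.png

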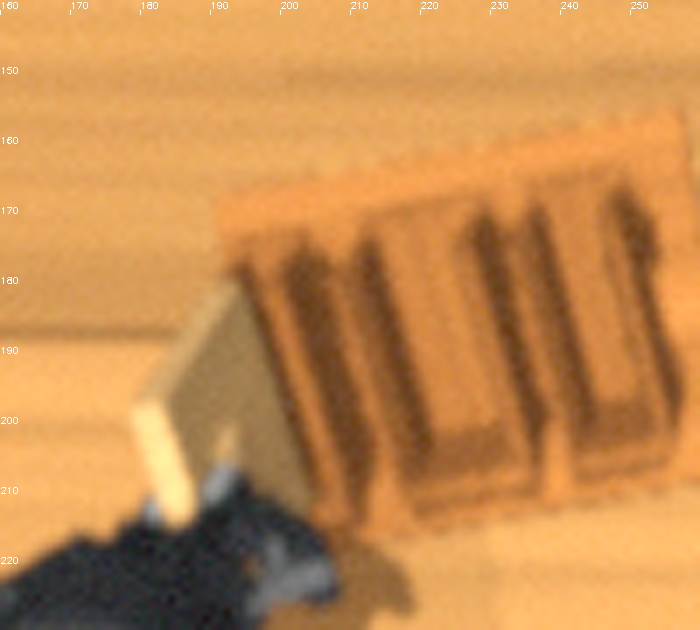

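```bash
python3 - <<'E'
from rig import *
from h import *
s=load("scene3.npz");t=load("top3.npz");o=observe();R=o["tool_rot"];p=o["position"]
O=p+.094*R[:,2]
S=np.array([.5836,.3132,.062]);a=np.radians(28);b=np.radians(12)
X=np.array([np.cos(b)*np.cos(a),np.sin(b)*np.cos(a),np.sin(a)]);Y=np.array([-np.sin(b),np.cos(b),0]);Z=np.cross(X,Y)
M=np.stack([X,Y,Z],1);print("seat coords",(M.T@(O-S)).round(4), np.degrees(cv2.Rodrigues(M.T@R@np.diag([1,-1,-1]))[0].ravel()).round(2))
for x in (-.05,.05):
  for y in (-.006,.006):
     P=O+x*R[:,0]+y*R[:,1]
     print("panel",x,y,"scene",(proj(s,P)+.44).round(1),"top",(proj(t,P)+.44).round(1))
E
```

```text
seat coords [0.0049 0.0004 0.0696] [ 0.   -0.06 -0.08]
panel -0.05 -0.006 scene [390.7 135.9] top [200.5 212.4]
panel -0.05 0.006 scene [388.3 137.9] top [204.6 211.6]
panel 0.05 -0.006 scene [415.7 140.2] top [189.9 180.5]
panel 0.05 0.006 scene [413.4 142.5] top [194.1 179.7]
```

```bash
python3 - <<'E'
from h import *
t=load("top0.npz");s=load("scene0.npz")
for d,b,n in ((t,(186,168,75,50),"top"),(s,(350,130,75,50),"scene")):
    d["color"]=np.clip(d["color"]*1.8,0,255).astype(np.uint8)
    crop(d,*b,10,f"pics/{n}z.png")
g=t["color"].astype(int).sum(2)
for r in (190,195,200): print(r,dict(zip(range(188,262),(g[r,188:262]//10).tolist())))
E
```

```text
190 {188: 59, 189: 58, 190: 52, 191: 44, 192: 36, 193: 36, 194: 35, 195: 31, 196: 25, 197: 23, 198: 28, 199: 32, 200: 38, 201: 46, 202: 45, 203: 35, 204: 28, 205: 24, 206: 25, 207: 26, 208: 30, 209: 40, 210: 43, 211: 43, 212: 36, 213: 36, 214: 33, 215: 30, 216: 22, 217: 28, 218: 36, 219: 46, 220: 50, 221: 50, 222: 51, 223: 50, 224: 50, 225: 51, 226: 50, 227: 50, 228: 47, 229: 44, 230: 45, 231: 41, 232: 29, 233: 26, 234: 27, 235: 34, 236: 41, 237: 44, 238: 39, 239: 34, 240: 31, 241: 27, 242: 27, 243: 39, 244: 50, 245: 51, 246: 51, 247: 48, 248: 48, 249: 46, 250: 40, 251: 44, 252: 41, 253: 34, 254: 28, 255: 33, 256: 41, 257: 50, 258: 53, 259: 52, 260: 53, 261: 53}
195 {188: 60, 189: 61, 190: 59, 191: 58, 192: 50, 193: 42, 194: 35, 195: 35, 196: 35, 197: 29, 198: 26, 199: 26, 200: 28, 201: 34, 202: 45, 203: 46, 204: 42, 205: 33, 206: 26, 207: 28, 208: 24, 209: 26, 210: 31, 211: 39, 212: 44, 213: 40, 214: 33, 215: 34, 216: 31, 217: 27, 218: 27, 219: 32, 220: 39, 221: 47, 222: 50, 223: 51, 224: 50, 225: 49, 226: 48, 227: 50, 228: 51, 229: 49, 230: 46, 231: 46, 232: 44, 233: 34, 234: 27, 2
[... 212 characters left out ...]
0, 259: 52, 260: 53, 261: 51}
200 {188: 59, 189: 58, 190: 58, 191: 58, 192: 58, 193: 54, 194: 48, 195: 39, 196: 34, 197: 34, 198: 32, 199: 28, 200: 24, 201: 26, 202: 31, 203: 39, 204: 43, 205: 44, 206: 37, 207: 27, 208: 26, 209: 24, 210: 25, 211: 30, 212: 36, 213: 41, 214: 41, 215: 36, 216: 36, 217: 35, 218: 30, 219: 23, 220: 28, 221: 36, 222: 46, 223: 48, 224: 49, 225: 49, 226: 48, 227: 47, 228: 47, 229: 46, 230: 44, 231: 41, 232: 45, 233: 44, 234: 41, 235: 27, 236: 26, 237: 32, 238: 39, 239: 45, 240: 44, 241: 39, 242: 33, 243: 29, 244: 31, 245: 36, 246: 36, 247: 37, 248: 38, 249: 37, 250: 36, 251: 36, 252: 37, 253: 42, 254: 44, 255: 39, 256: 39, 257: 49, 258: 53, 259: 54, 260: 54, 261: 55}
```

View pics/topz.png

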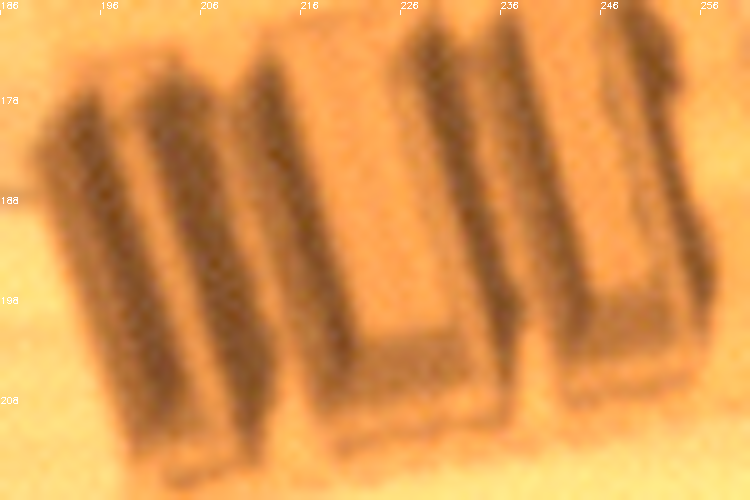

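View pics/scenez.png

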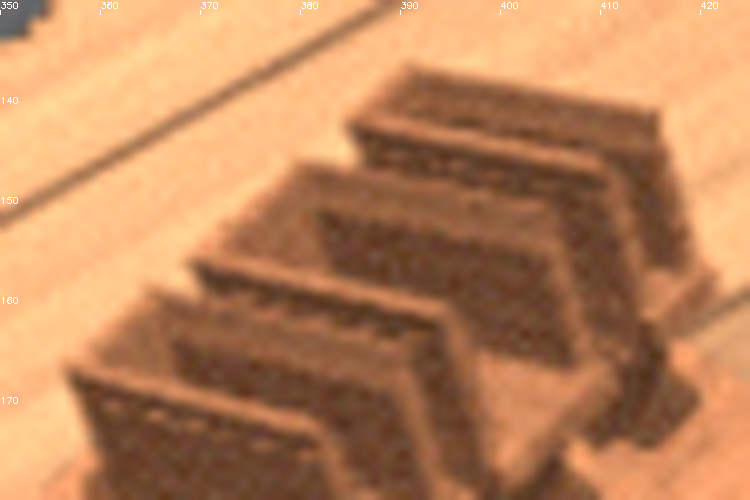

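```bash
python3 - <<'E'
from h import *
t=load("top0.npz");s=load("scene0.npz")
a=np.radians(28);b=np.radians(12)
X=np.array([np.cos(b)*np.cos(a),np.sin(b)*np.cos(a),np.sin(a)]);Y=np.array([-np.sin(b),np.cos(b),0]);Z=np.cross(X,Y)
S=.637*np.array([np.cos(b),np.sin(b),0])+np.array([0,0,.062])   # y=0
def yy(d,u,v):
    o,r=ray(d,u,v); k=((S+.058*Z-o)@Z)/(r@Z); P=o+k*r; return ((P-S)@X).round(4),((P-S)@Y).round(4)
print("top pixel coords")
for n,u in dict(n=202.9,w0=231.3,w1=212.2,m0=252.7,m1=238.).items(): print(n,yy(t,u,195))
print("scene")
for n,p in dict(m0=((357.2,167),(381.5,173)),m1=((365,158.6),(390.5,164.)),w0=((369.5,156.5),(394,161.5)),w1=((380,146),(404.5,150.2)),n0=((385,142.5),(409.5,147)),n1=((391,136.7),(415,140.8))).items():
    print(n,*[yy(s,q[0]-.44,q[1]-.44) for q in p])
E
```

```text
top pixel coords
n (np.float64(-0.0011), np.float64(0.1723))
w0 (np.float64(-0.018), np.float64(0.0942))
w1 (np.float64(-0.0066), np.float64(0.1469))
m0 (np.float64(-0.0309), np.float64(0.0344))
m1 (np.float64(-0.0221), np.float64(0.0756))
scene
m0 (np.float64(-0.0574), np.float64(0.0335)) (np.float64(0.0422), np.float64(0.034))
m1 (np.float64(-0.0628), np.float64(0.0771)) (np.float64(0.0402), np.float64(0.0792))
w0 (np.float64(-0.0554), np.float64(0.0908)) (np.float64(0.0428), np.float64(0.0929))
w1 (np.float64(-0.0596), np.float64(0.1481)) (np.float64(0.0377), np.float64(0.1512))
n0 (np.float64(-0.0558), np.float64(0.169)) (np.float64(0.0428), np.float64(0.1698))
n1 (np.float64(-0.0574), np.float64(0.2021)) (np.float64(0.0391), np.float64(0.2028))
```

Panel bottom sits just above the narrow slot's mouth: its edge is at about (388,137) to (414,142) in the scene view. I'll slide it in.

Emit:
jog_arm(travel=[[0.0044, 0.0018, -0.0088], [0.0046, 0.001, -0.0088], [0.0046, 0.001, -0.0088], [0.0046, 0.001, -0.0088], [0, 0, 0]], dr=[[0, 0, 0], [0, 0, 0], [0, 0, 0], [0, 0, 0], [0, 0, 0]])

```text
time_s: 7.32
position: [0.5307, 0.303, 0.1704]
tool_rot: [[0.865, 0.206, 0.456], [0.183, -0.978, 0.096], [0.467, 0.0, -0.885]]
ft_force: [-0.7, -1.1, -2.0]
grip_width: 0.0113
```

Emit:
jog_arm(travel=[[0.0023, 0.0005, -0.0044], [0.0023, 0.0005, -0.0044], [0.0023, 0.0005, -0.0044], [0.0023, 0.0005, -0.0044], [0, 0, 0]], dr=[[0, 0, 0], [0, 0, 0], [0, 0, 0], [0, 0, 0], [0, 0, 0]])

```text
time_s: 7.73
position: [0.5398, 0.3051, 0.1545]
tool_rot: [[0.864, 0.207, 0.459], [0.182, -0.978, 0.097], [0.469, -0.0, -0.883]]
ft_force: [-0.6, -0.2, -1.1]
grip_width: 0.0116
```

Emit:
jog_arm(travel=[[-0.0013, -0.0003, -0.0007], [-0.0013, -0.0003, -0.0007], [-0.0013, -0.0003, -0.0007], [0, 0, 0]], dr=[[0, 0, 0], [0, 0, 0], [0, 0, 0], [0, 0, 0]])

```text
time_s: 8.07
position: [0.5354, 0.3043, 0.1535]
tool_rot: [[0.864, 0.207, 0.459], [0.182, -0.978, 0.098], [0.47, -0.001, -0.883]]
ft_force: [-0.2, -0.3, -1.1]
grip_width: 0.0113
```

Emit:
jog_arm(travel=[[0.0018, 0.0004, -0.0035], [0.0018, 0.0004, -0.0035], [0, 0, 0]], dr=[[0, 0, 0], [0, 0, 0], [0, 0, 0]])

```text
time_s: 8.32
position: [0.5397, 0.3052, 0.1461]
tool_rot: [[0.864, 0.207, 0.46], [0.182, -0.978, 0.098], [0.47, -0.001, -0.883]]
ft_force: [-0.2, -0.1, -1.2]
grip_width: 0.0114
```

Emit:
jog_arm(travel=[[0.0009, 0.0002, -0.0018], [0.0009, 0.0002, -0.0018], [0, 0, 0]], dr=[[0, 0, 0], [0, 0, 0], [0, 0, 0]])

```text
time_s: 8.57
position: [0.5398, 0.3057, 0.1459]
tool_rot: [[0.863, 0.208, 0.461], [0.183, -0.978, 0.098], [0.471, -0.001, -0.882]]
ft_force: [-28.4, -8.2, 32.0]
grip_width: 0.0112
```

Emit:
jog_arm(travel=[[-0.0009, -0.0002, 0.0018], [-0.0013, -0.0003, -0.0007], [-0.0013, -0.0003, -0.0007], [0, 0, 0]], dr=[[0, 0, 0], [0, 0, 0], [0, 0, 0], [0, 0, 0]])

```text
time_s: 8.9
position: [0.5394, 0.3053, 0.1459]
tool_rot: [[0.86, 0.207, 0.465], [0.182, -0.978, 0.1], [0.476, -0.001, -0.879]]
ft_force: [-3.3, -1.3, 14.0]
grip_width: 0.0115
```

Emit:
jog_arm(travel=[[-0.0017, -0.0004, -0.0001], [-0.0013, -0.0003, -0.0007], [0, 0, 0]], dr=[[0, 0, 0], [0, 0, 0], [0, 0, 0]])

```text
time_s: 9.15
position: [0.5372, 0.3047, 0.1449]
tool_rot: [[0.86, 0.207, 0.466], [0.181, -0.978, 0.1], [0.477, -0.001, -0.879]]
ft_force: [3.7, -0.2, 9.4]
grip_width: 0.0114
```

```bash
cat > seat.py <<'E'
from rig import *
from h import *
def rep(y,x=.636,h=.094):
    o=observe();a=np.radians(28);b=np.radians(12)
    X=np.array([np.cos(b)*np.cos(a),np.sin(b)*np.cos(a),np.sin(a)]);Y=np.array([-np.sin(b),np.cos(b),0]);Z=np.cross(X,Y);M=np.stack([X,Y,Z],1)
    S=np.array([x*np.cos(b)-y*np.sin(b),x*np.sin(b)+y*np.cos(b),.062])
    R=o["tool_rot"];O=o["position"]+h*R[:,2]
    print("panel in seat mm",((M.T@(O-S))*1e3).round(2),"rot deg",np.degrees(cv2.Rodrigues(M.T@R@np.diag([1,-1,-1]))[0].ravel()).round(2),"F",(M.T@o["ft_force"]).round(1),"T",(M.T@o["wrist_torque"]).round(2),"t",o["time_s"],"w",o["grip_width"])
E
python3 - <<'E'
from seat import *
rep(.186)
for n,b in (("top",(160,140,100,90,7)),("scene",(350,80,90,90,7))):
    d=get_image(n);np.savez(n+"4.npz",**d);d["color"]=np.clip(d["color"]*1.5,0,255).astype(np.uint8);crop(d,*b,f"pics/{n}4.png")
E
```

```text
panel in seat mm [-1.89  0.47  1.34] rot deg [ 0.05 -0.5  -0.08] F [ 7.6 -0.9  6.6] T [-0.03 -0.89 -0.05] t 9.15 w 0.011416962103231221
```

View pics/scene4.png

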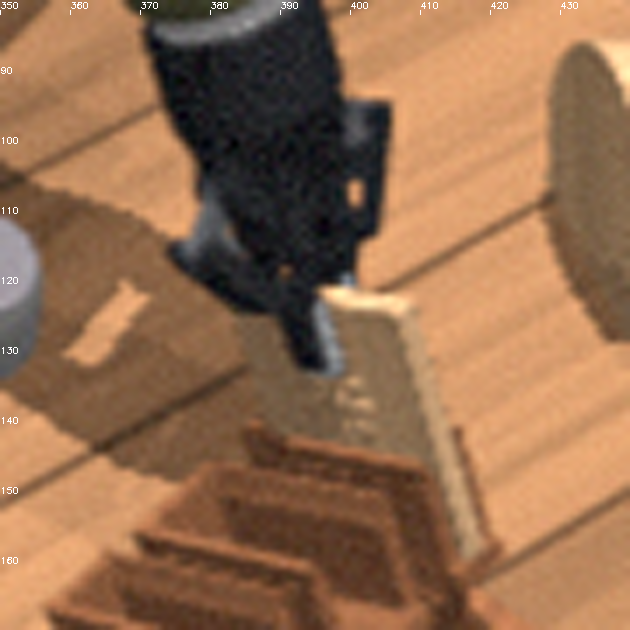

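View pics/top4.png

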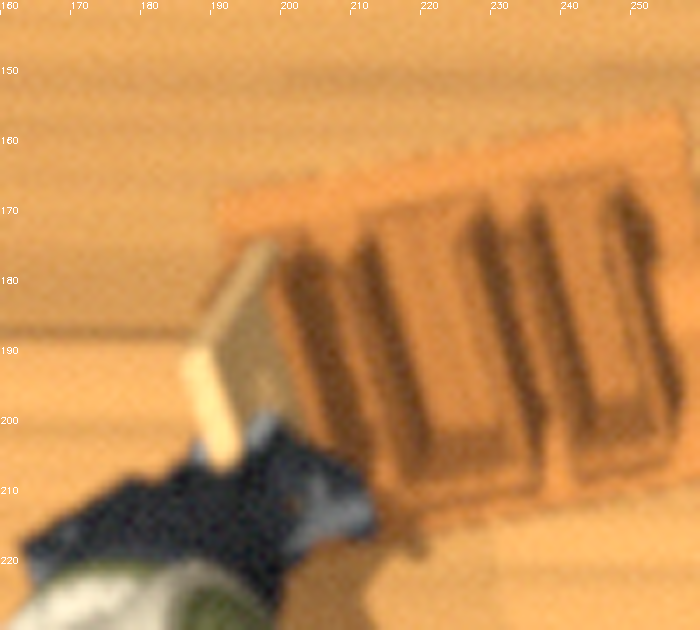

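Emit:
jog_arm(travel=[[0, 0, 0], [0, 0, 0], [0, 0, 0], [0, 0, 0], [0, 0, 0]], dr=[[0, 0, 0], [0, 0, 0], [0, 0, 0], [0, 0, 0], [0, 0, 0]], jaw=0.04)

```text
time_s: 9.67
position: [0.5346, 0.304, 0.142]
tool_rot: [[0.864, 0.207, 0.459], [0.182, -0.978, 0.097], [0.469, -0.0, -0.883]]
ft_force: [0.1, -0.8, 0.3]
grip_width: 0.0396
```

Emit:
jog_arm(travel=[[-0.0046, -0.001, 0.0088], [-0.0092, -0.002, 0.0177], [-0.0138, -0.0029, 0.0265], [-0.0138, -0.0029, 0.0265], [-0.0138, -0.0029, 0.0265], [0, 0, 0]], dr=[[0, 0, 0], [0, 0, 0], [0, 0, 0], [0, 0, 0], [0, 0, 0], [0, 0, 0]])

```text
time_s: 10.17
position: [0.4788, 0.2928, 0.2547]
tool_rot: [[0.86, 0.208, 0.467], [0.182, -0.978, 0.101], [0.478, -0.002, -0.879]]
ft_force: [0.7, 1.0, 1.0]
grip_width: 0.0398
```

```bash
python3 - <<'E'
from seat import *
rep(.186)
for n,b in (("top",(160,140,100,90,7)),("scene",(350,80,90,90,7))):
    d=get_image(n);np.savez(n+"5.npz",**d);d["color"]=np.clip(d["color"]*1.5,0,255).astype(np.uint8);crop(d,*b,f"pics/{n}5.png")
E
```

```text
panel in seat mm [ -2.92   1.04 126.26] rot deg [ 0.1  -0.54 -0.06] F [1.3 0.8 0.5] T [0.02 0.16 0.05] t 10.1667 w 0.039824572921843125
```

View pics/scene5.png

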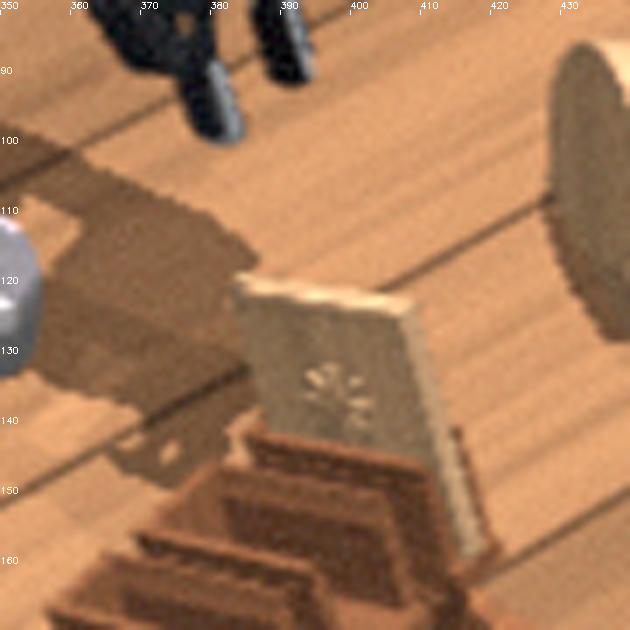

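View pics/top5.png

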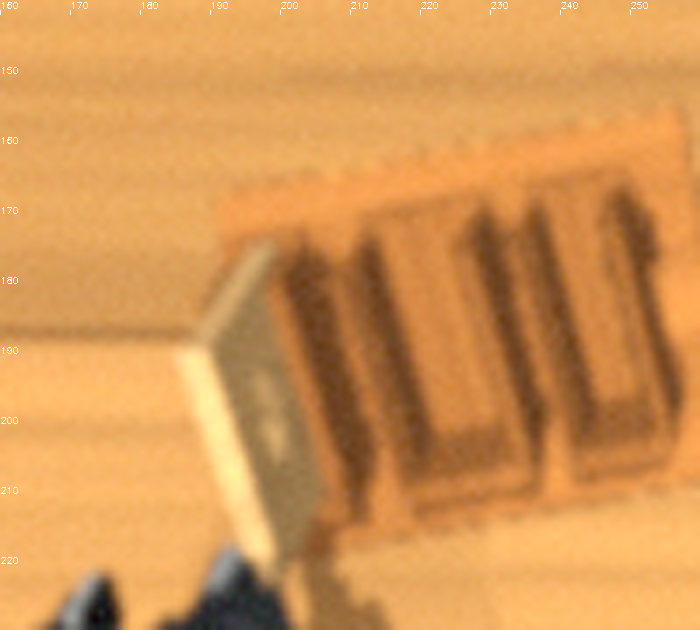

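```bash
cat >> seat.py <<'E'
def home(yc,w,s,t,x0=.636):
    a=np.radians(28);b=np.radians(12)
    X=np.array([np.cos(b)*np.cos(a),np.sin(b)*np.cos(a),np.sin(a)]);Y=np.array([-np.sin(b),np.cos(b),0]);Z=np.cross(X,Y)
    S=np.array([x0*np.cos(b)-yc*np.sin(b),x0*np.sin(b)+yc*np.cos(b),.062])
    for x,z in ((-.051,.13),(.049,.13),(.049,0)):
        for y in (-w/2,w/2):
            P=S+x*X+y*Y+z*Z;print(x,y,z,"scene",(proj(s,P)+.44).round(1),"top",(proj(t,P)+.44).round(1))
E
python3 - <<'E'
from seat import *
home(.186,.012,load("scene5.npz"),load("top5.npz"))
s=load("scene5.npz");t=load("top5.npz")
crop(s,378,112,45,50,12,"pics/s5z.png");crop(t,182,170,30,55,12,"pics/t5z.png")
E
```

```text
-0.051 -0.006 0.13 scene [381.9 121.4] top [200.9 222.7]
-0.051 0.006 0.13 scene [384.3 119.3] top [196.6 223.6]
0.049 -0.006 0.13 scene [407.1 125.2] top [189.6 189.5]
0.049 0.006 0.13 scene [409.5 123. ] top [185.1 190.4]
0.049 -0.006 0 scene [417.3 160.7] top [199.6 173.6]
0.049 0.006 0 scene [419.6 158.5] top [195.6 174.4]
```

View pics/s5z.png

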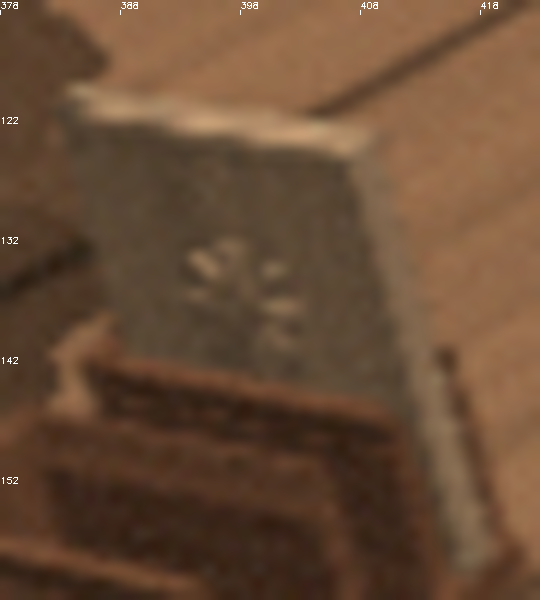

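View pics/t5z.png

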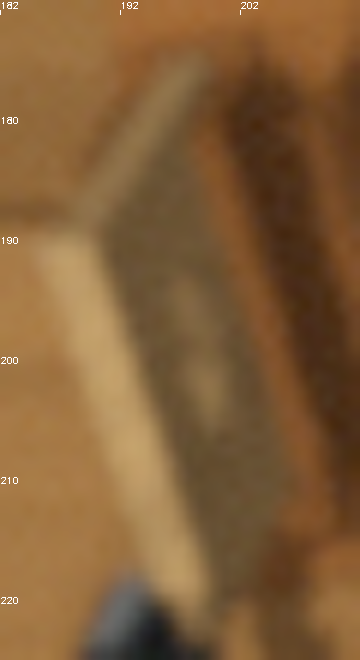

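Emit:
jog_arm(travel=[[0, -0.018, 0.01], [0, -0.036, 0.01], [0, -0.036, 0], [0, -0.036, 0], [0, -0.036, 0], [0, -0.036, 0], [0, -0.036, 0], [0, -0.036, 0], [0.001, -0.036, 0], [0.001, -0.036, 0], [0.001, -0.036, 0], [0.001, -0.036, -0.005], [0.001, -0.036, -0.01], [0.001, -0.036, -0.02], [0, -0.03, -0.02], [0, -0.006, -0.01], [0, 0, 0], [0, 0, 0]], dr=[[-0.0102, 0.0478, 0.003], [-0.0102, 0.0478, 0.003], [-0.0102, 0.0478, 0.003], [-0.0102, 0.0478, 0.003], [-0.0102, 0.0478, 0.003], [-0.0102, 0.0478, 0.003], [-0.0102, 0.0478, 0.003], [-0.0102, 0.0478, 0.003], [-0.0102, 0.0478, 0.003], [-0.0102, 0.0478, 0.003], [0, 0, 0], [0, 0, 0], [0, 0, 0], [0, 0, 0], [0, 0, 0], [0, 0, 0], [0, 0, 0], [0, 0, 0]], jaw=0.06)

```text
time_s: 11.77
position: [0.4853, -0.2292, 0.2026]
tool_rot: [[0.972, 0.234, -0.003], [0.234, -0.972, 0.008], [-0.001, -0.009, -1.0]]
ft_force: [-0.9, -0.7, 0.2]
grip_width: 0.0603
```

Emit:
jog_arm(travel=[[-0.0005, 0, -0.02], [0, 0, -0.02], [0, 0, -0.02], [0, 0, -0.02], [0, 0, -0.015], [0, 0, -0.005], [0, 0, 0], [0, 0, 0]], dr=[[0, 0, 0.004], [0, 0, 0], [0, 0, 0], [0, 0, 0], [0, 0, 0], [0, 0, 0], [0, 0, 0], [0, 0, 0]])

```text
time_s: 12.43
position: [0.4857, -0.2292, 0.1046]
tool_rot: [[0.971, 0.24, 0.0], [0.24, -0.971, 0.006], [0.001, -0.005, -1.0]]
ft_force: [-0.5, 0.0, 0.4]
grip_width: 0.06
```

```bash
python3 - <<'E'
from rig import *
from h import *
for n,b in (("top",(340,190,80,80,7)),("scene",(190,140,90,90,7))):
    d=get_image(n);crop(d,*b,f"pics/{n}6.png")
o=observe();print(o["position"],o["ft_force"],o["tool_rot"])
E
```

```text
[ 0.48570127 -0.22965061  0.10481535] [0.11922536 0.7343796  0.9651938 ] [[ 9.70918525e-01  2.39408951e-01  7.56236821e-04]
 [ 2.39402074e-01 -9.70906886e-01  5.14446214e-03]
 [ 1.96586582e-03 -4.81380893e-03 -9.99986481e-01]]
```

View pics/scene6.png

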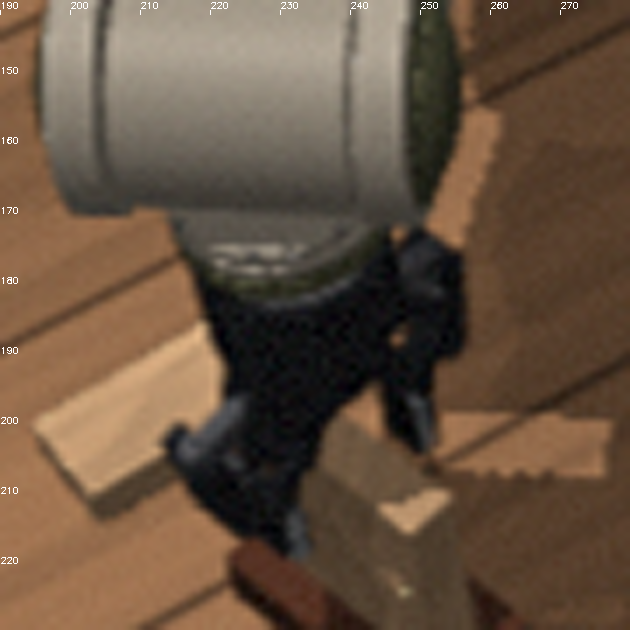

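The thick panel stands between the fingers, with its top at about (248,212). I'll grip it.

Emit:
jog_arm(travel=[[0, 0, -0.002], [0, 0, 0], [0, 0, 0], [0, 0, 0], [0, 0, 0], [0, 0, 0]], dr=[[0, 0, 0], [0, 0, 0], [0, 0, 0], [0, 0, 0], [0, 0, 0], [0, 0, 0]], jaw=0.0, newtons=60)

```text
time_s: 13.03
position: [0.4851, -0.2296, 0.1018]
tool_rot: [[0.971, 0.239, -0.001], [0.239, -0.971, 0.007], [0.001, -0.007, -1.0]]
ft_force: [-1.1, 1.6, 6.1]
grip_width: 0.0232
```

Emit:
jog_arm(travel=[[0, 0, 0.01], [0, 0, 0.02], [0, 0, 0.03], [0, 0, 0.035], [0, 0, 0.035], [0, 0.005, 0.035], [0, 0.01, 0.035], [0.001, 0.02, 0.028], [0.002, 0.033, 0], [0.003, 0.036, 0], [0.003, 0.036, 0], [0.003, 0.036, 0], [0.003, 0.036, 0], [0.003, 0.036, 0], [0.003, 0.036, 0], [0.003, 0.036, 0], [0.003, 0.036, 0], [0.002, 0.033, 0], [0, 0.006, 0], [0, 0, 0]], dr=[[0, 0, 0], [0, 0, 0], [0, 0, 0], [0, 0, 0], [0, 0, 0], [0, 0, 0], [0, 0, 0], [0, 0, 0], [0, 0, -0.004], [-0.001, 0, -0.004], [-0.001, 0, -0.004], [-0.001, 0, -0.004], [-0.001, 0, -0.004], [-0.001, 0, -0.004], [-0.001, 0, -0.004], [0, 0, -0.003], [0, 0, 0], [0, 0, 0], [0, 0, 0], [0, 0, 0]])

```text
time_s: 14.7
position: [0.5136, 0.167, 0.3293]
tool_rot: [[0.977, 0.212, -0.002], [0.212, -0.977, 0.0], [-0.002, -0.001, -1.0]]
ft_force: [-0.0, -0.7, -2.1]
grip_width: 0.0235
```

Emit:
jog_arm(travel=[[0, 0, 0], [0, 0, 0], [0, 0, 0], [0, 0, -0.005], [0, 0, -0.01], [0, 0, -0.015], [0, 0, -0.02], [0, 0, -0.015], [0, 0, 0], [0, 0, 0]], dr=[[0.0127, -0.0598, 0], [0.0127, -0.0598, 0], [0.0127, -0.0598, 0], [0.0127, -0.0598, 0], [0.0127, -0.0598, 0], [0.0127, -0.0598, 0], [0.0127, -0.0598, 0], [0.0127, -0.0598, 0], [0, 0, 0], [0, 0, 0]])

```text
time_s: 15.53
position: [0.5136, 0.1642, 0.2645]
tool_rot: [[0.865, 0.208, 0.456], [0.184, -0.978, 0.097], [0.466, -0.0, -0.885]]
ft_force: [-0.0, -0.1, -1.9]
grip_width: 0.0233
```

```bash
python3 - <<'E'
from seat import *
rep(.0545,h=.092); print(observe()["position"])
E
```

```text
panel in seat mm [  6.87  -0.73 133.47] rot deg [-0.01  0.21 -0.02] F [-0.9 -0.1 -1.7] T [0.04 0.38 0.02] t 15.5333 w 0.023255838785220403
[0.51360016 0.16415976 0.26445953]
```

Emit:
jog_arm(travel=[[0.0046, 0.0017, -0.0093], [0.0048, 0.001, -0.0093], [0.0048, 0.001, -0.0093], [0.0048, 0.001, -0.0093], [0.0048, 0.001, -0.0093], [0.0048, 0.001, -0.0093], [0, 0, 0], [0, 0, 0]], dr=[[0, 0, 0], [0, 0, 0], [0, 0, 0], [0, 0, 0], [0, 0, 0], [0, 0, 0], [0, 0, 0], [0, 0, 0]])

```text
time_s: 16.2
position: [0.5427, 0.1721, 0.2078]
tool_rot: [[0.864, 0.209, 0.457], [0.184, -0.978, 0.098], [0.468, -0.001, -0.884]]
ft_force: [0.1, -1.0, -3.0]
grip_width: 0.0231
```

```bash
python3 - <<'E'
from seat import *
rep(.0545,h=.092)
for n,b in (("top",(190,130,90,90,7)),("scene",(330,90,90,90,7))):
    d=get_image(n);np.savez(n+"7.npz",**d);d["color"]=np.clip(d["color"]*1.5,0,255).astype(np.uint8);crop(d,*b,f"pics/{n}7.png")
o=observe();R=o["tool_rot"];O=o["position"]+.092*R[:,2]
for x in (-.05,.05):
  for y in (-.012,.012):
     P=O+x*R[:,0]+y*R[:,1]
     print("panel",x,y,"scene",(proj(load("scene7.npz"),P)+.44).round(1),"top",(proj(load("top7.npz"),P)+.44).round(1))
E
```

```text
panel in seat mm [ 7.02  1.07 69.31] rot deg [0.06 0.12 0.04] F [-1.5 -1.  -2.6] T [-0.02  0.43  0.01] t 16.2 w 0.02310697864411213
panel -0.05 -0.012 scene [366.4 158.1] top [242.6 203.2]
panel -0.05 0.012 scene [361.4 162.6] top [250.8 201.5]
panel 0.05 -0.012 scene [391.3 163.7] top [233.5 171. ]
panel 0.05 0.012 scene [386.2 168.5] top [242.  169.3]
```

View pics/scene7.png

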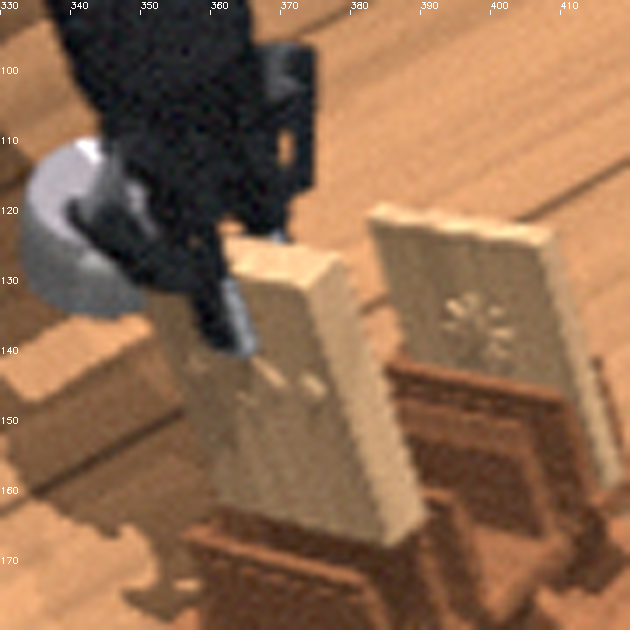

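View pics/top7.png

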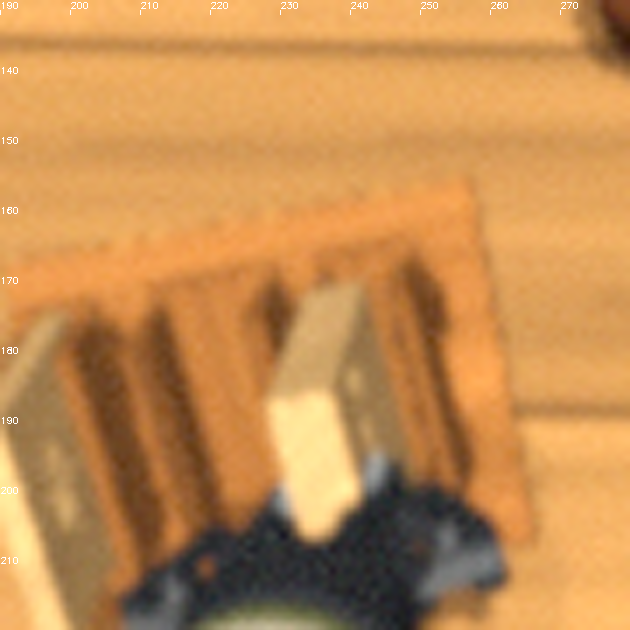

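Thick panel's lower edge, (361,162) to (387,168) in the scene view, lies over the medium slot's mouth. Sliding it in.

Emit:
jog_arm(travel=[[0.0047, 0.0003, -0.0088], [0.0046, 0.001, -0.0088], [0.0046, 0.001, -0.0088], [0.0046, 0.001, -0.0088], [0, 0, 0]], dr=[[0, 0, 0], [0, 0, 0], [0, 0, 0], [0, 0, 0], [0, 0, 0]])

```text
time_s: 16.72
position: [0.5612, 0.1753, 0.1708]
tool_rot: [[0.865, 0.209, 0.455], [0.184, -0.978, 0.098], [0.466, -0.001, -0.885]]
ft_force: [0.1, -0.1, -1.6]
grip_width: 0.0234
```

```bash
python3 -c "
from seat import *
rep(.0545,h=.092)"
```

```text
panel in seat mm [ 6.    0.39 27.88] rot deg [0.07 0.24 0.02] F [-0.7 -0.1 -1.5] T [-0.02  0.49  0.02] t 16.7167 w 0.023358749300205973
```

Emit:
jog_arm(travel=[[0.0023, 0.0005, -0.0044], [0.0023, 0.0005, -0.0044], [0.0023, 0.0005, -0.0044], [0.0023, 0.0005, -0.0044], [0, 0, 0]], dr=[[0, 0, 0], [0, 0, 0], [0, 0, 0], [0, 0, 0], [0, 0, 0]])

```text
time_s: 17.13
position: [0.5704, 0.1773, 0.1549]
tool_rot: [[0.864, 0.209, 0.457], [0.184, -0.978, 0.098], [0.468, -0.001, -0.884]]
ft_force: [0.7, 0.5, -3.3]
grip_width: 0.0234
```

Emit:
jog_arm(travel=[[-0.0013, -0.0003, -0.0007], [-0.0013, -0.0003, -0.0007], [-0.0013, -0.0003, -0.0007], [-0.0013, -0.0003, -0.0007], [0, 0, 0]], dr=[[0, 0, 0], [0, 0, 0], [0, 0, 0], [0, 0, 0], [0, 0, 0]])

```text
time_s: 17.55
position: [0.5648, 0.1761, 0.153]
tool_rot: [[0.864, 0.209, 0.458], [0.184, -0.978, 0.098], [0.469, -0.0, -0.883]]
ft_force: [-0.5, -0.1, -1.8]
grip_width: 0.0236
```

```bash
python3 -c "
from seat import *
rep(.0545,h=.092)"
```

```text
panel in seat mm [ 1.21  0.41 10.43] rot deg [0.05 0.04 0.04] F [-1.3 -0.  -1.4] T [0.03 0.45 0.  ] t 17.55 w 0.02358354838715117
```

Emit:
jog_arm(travel=[[0.0018, 0.0004, -0.0035], [0.0014, 0.0003, -0.0026], [0.0007, 0.0001, -0.0013], [0, 0, 0]], dr=[[0, 0, 0], [0, 0, 0], [0, 0, 0], [0, 0, 0]])

```text
time_s: 17.88
position: [0.5691, 0.1769, 0.1451]
tool_rot: [[0.864, 0.209, 0.458], [0.184, -0.978, 0.098], [0.468, -0.0, -0.884]]
ft_force: [-0.3, 0.1, -1.7]
grip_width: 0.0235
```

```bash
python3 -c "
from seat import *
rep(.0545,h=.092)"
```

```text
panel in seat mm [1.32 0.29 1.33] rot deg [0.05 0.08 0.04] F [-1.   0.2 -1.4] T [0.03 0.43 0.02] t 17.8833 w 0.023479166186858646
```

Emit:
jog_arm(travel=[[-0.0009, -0.0002, -0.0005], [0.0005, 0.0001, -0.0009], [0.0005, 0.0001, -0.0009], [0, 0, 0]], dr=[[0, 0, 0], [0, 0, 0], [0, 0, 0], [0, 0, 0]])

```text
time_s: 18.22
position: [0.5684, 0.1769, 0.1443]
tool_rot: [[0.864, 0.209, 0.459], [0.185, -0.978, 0.098], [0.469, -0.0, -0.883]]
ft_force: [-11.8, -0.9, 9.1]
grip_width: 0.023
```

```bash
python3 -c "
from seat import *
rep(.0545,h=.092)"
```

```text
panel in seat mm [0.43 0.45 0.9 ] rot deg [0.05 0.03 0.07] F [-6.1  1.5 13.6] T [-0.16  1.1  -0.03] t 18.2167 w 0.023037985261104087
```

Floor contact. Now I'll push down-slope towards the end wall with light pressure.

Emit:
jog_arm(travel=[[-0.0009, -0.0002, -0.0003], [-0.0009, -0.0002, -0.0005], [-0.0009, -0.0002, -0.0005], [0, 0, 0]], dr=[[0, 0, 0], [0, 0, 0], [0, 0, 0], [0, 0, 0]])

```text
time_s: 18.55
position: [0.5678, 0.1767, 0.1441]
tool_rot: [[0.861, 0.209, 0.464], [0.184, -0.978, 0.099], [0.474, -0.0, -0.881]]
ft_force: [-1.3, 1.3, 6.4]
grip_width: 0.0235
```

```bash
python3 -c "
from seat import *
rep(.0545,h=.092)"
```

```text
panel in seat mm [0.27 0.31 1.09] rot deg [ 0.03 -0.29  0.04] F [2.1 1.6 6.2] T [ 0.37 -0.23 -0.09] t 18.55 w 0.02345615457314666
```

Emit:
jog_arm(travel=[[-0.0012, -0.0003, -0.0004], [-0.0012, -0.0003, -0.0004], [0, 0, 0]], dr=[[0, 0, 0], [0, 0, 0], [0, 0, 0]])

```text
time_s: 18.8
position: [0.5658, 0.176, 0.1431]
tool_rot: [[0.861, 0.208, 0.464], [0.183, -0.978, 0.099], [0.474, -0.0, -0.88]]
ft_force: [3.0, 2.3, 6.4]
grip_width: 0.0232
```

```bash
python3 -c "
from seat import *
rep(.0545,h=.092)"
```

```text
panel in seat mm [-2.05  0.01  1.22] rot deg [ 0.02 -0.32  0.01] F [6.  1.6 4.1] T [ 0.37 -0.97 -0.09] t 18.8 w 0.02320039450050426
```

Emit:
jog_arm(travel=[[0, 0, 0], [0, 0, 0], [0, 0, 0], [0, 0, 0], [0, 0, 0]], dr=[[0, 0, 0], [0, 0, 0], [0, 0, 0], [0, 0, 0], [0, 0, 0]], jaw=0.05)

```text
time_s: 19.22
position: [0.5638, 0.1757, 0.1408]
tool_rot: [[0.864, 0.209, 0.458], [0.184, -0.978, 0.098], [0.468, -0.0, -0.884]]
ft_force: [-0.4, 0.2, 0.2]
grip_width: 0.0503
```

Emit:
jog_arm(travel=[[-0.0046, -0.001, 0.0088], [-0.0092, -0.002, 0.0177], [-0.0138, -0.0029, 0.0265], [-0.0138, -0.0029, 0.0265], [-0.0138, -0.0029, 0.0265], [0, 0, 0]], dr=[[0, 0, 0], [0, 0, 0], [0, 0, 0], [0, 0, 0], [0, 0, 0], [0, 0, 0]])

```text
time_s: 19.72
position: [0.5083, 0.164, 0.2531]
tool_rot: [[0.86, 0.209, 0.466], [0.184, -0.978, 0.099], [0.477, 0.001, -0.879]]
ft_force: [1.1, 0.7, 0.9]
grip_width: 0.05
```

```bash
python3 - <<'E'
from seat import *
for n,b in (("top",(180,150,90,85,8)),("scene",(345,110,80,75,9))):
    d=get_image(n);np.savez(n+"8.npz",**d);d["color"]=np.clip(d["color"]*1.5,0,255).astype(np.uint8);crop(d,*b,f"pics/{n}8.png")
home(.0545,.024,load("scene8.npz"),load("top8.npz"))
print(observe()["position"],observe()["q"].round(1))
E
```

```text
-0.051 -0.012 0.13 scene [353.2 146.1] top [250.3 212.8]
-0.051 0.012 0.13 scene [358.4 141.7] top [241.7 214.6]
0.049 -0.012 0.13 scene [378.  151.4] top [241.1 179.3]
0.049 0.012 0.13 scene [383.2 146.6] top [232.1 181.1]
0.049 -0.012 0 scene [390. 187.] top [245.4 164.6]
0.049 0.012 0 scene [394.9 182.3] top [237.4 166.2]
[0.50852993 0.16399159 0.24856553] [ 3.1  8.7 95.3  5.6 48.2 78.3]
```

View pics/scene8.png

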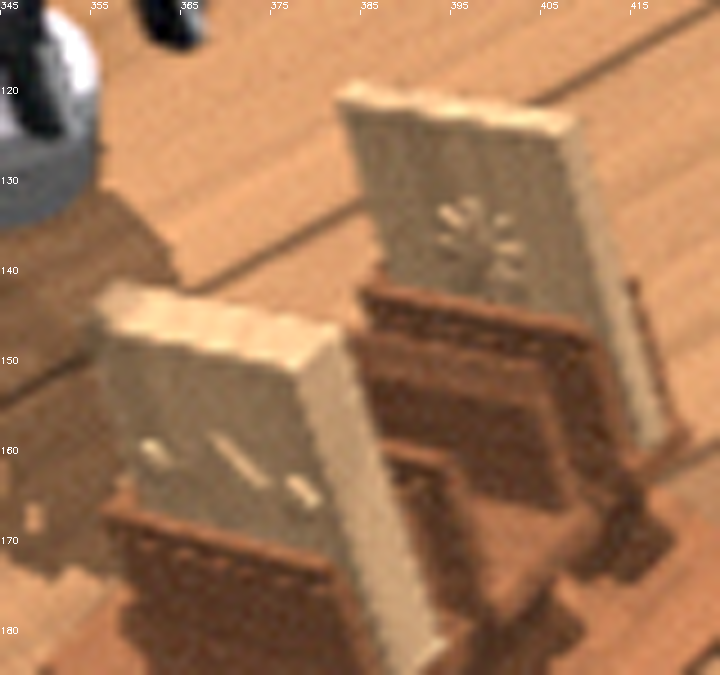

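View pics/top8.png

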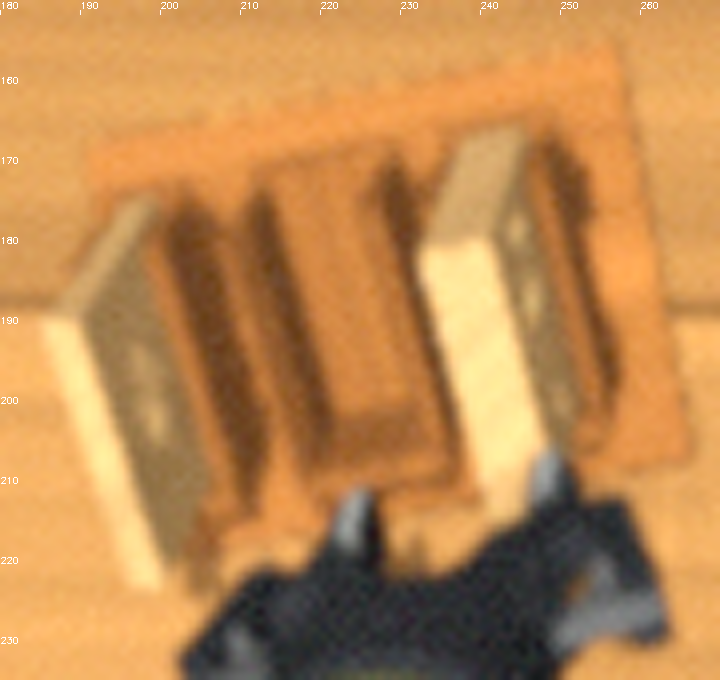

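Both panels match their computed home corners to within about 1 px: thick top (358,141) to (383,147), thin top (384,119) to (409,123). Next is the sign.

Emit:
jog_arm(travel=[[0, 0, 0.02], [0.0015, -0.014, 0.01], [0.003, -0.025, 0], [0.003, -0.025, 0], [0.003, -0.025, 0], [0.003, -0.025, 0], [0.003, -0.025, 0], [0.003, -0.025, 0], [0.003, -0.025, 0], [0.003, -0.025, 0], [0.003, -0.025, 0], [0, -0.005, 0], [0, 0, 0], [0, 0, 0]], dr=[[-0.0102, 0.0478, 0], [-0.0102, 0.0478, 0], [-0.0102, 0.0478, 0], [-0.0102, 0.0478, 0], [-0.0102, 0.0478, 0], [-0.0102, 0.0478, 0], [-0.0102, 0.0478, 0], [-0.0102, 0.0478, 0], [-0.0102, 0.0478, 0], [-0.0102, 0.0478, 0], [0, 0, 0], [0, 0, 0], [0, 0, 0], [0, 0, 0]], jaw=0.0, newtons=20)

```text
time_s: 20.98
position: [0.5371, -0.0795, 0.2763]
tool_rot: [[0.978, 0.208, -0.002], [0.208, -0.978, 0.001], [-0.002, -0.002, -1.0]]
ft_force: [0.2, 0.5, 0.9]
grip_width: -0.0
```

Emit:
jog_arm(travel=[[0, 0, -0.02], [0, 0, -0.03], [0, 0, -0.03], [0, 0, -0.03], [0, 0, -0.02], [0, 0, -0.011], [0, 0, 0], [0, 0, 0]], dr=[[0, 0, 0], [0, 0, 0], [0, 0, 0], [0, 0, 0], [0, 0, 0], [0, 0, 0], [0, 0, 0], [0, 0, 0]])

```text
time_s: 21.65
position: [0.5372, -0.0789, 0.1363]
tool_rot: [[0.978, 0.21, -0.001], [0.21, -0.978, 0.001], [-0.001, -0.001, -1.0]]
ft_force: [0.1, -0.5, -0.1]
grip_width: 0.0001
```

```bash
python3 - <<'E'
from seat import *
for n,b in (("top",(280,160,90,75,8)),("scene",(260,130,90,95,7))):
    d=get_image(n);crop(d,*b,f"pics/{n}9.png")
p=observe()["position"];print(p)
A=np.array([.565,-.030])
prev=p[:2]
e=lambda f:np.array([np.cos(f),np.sin(f)])
for b in range(0,181,10):
    f=np.radians(-73.3+b); q=A+.040*e(f)+.020*np.array([np.sin(f),-np.cos(f)])
    print(b,q.round(4),(q-prev).round(4));prev=q
E
```

```text
[ 0.53777105 -0.07951682  0.13736619]
0 [ 0.5573 -0.0741] [0.0196 0.0055]
10 [ 0.5651 -0.0747] [ 0.0078 -0.0007]
20 [ 0.5729 -0.074 ] [0.0078 0.0007]
30 [ 0.5804 -0.072 ] [0.0075 0.002 ]
40 [ 0.5875 -0.0687] [0.0071 0.0033]
50 [ 0.5938 -0.0642] [0.0064 0.0045]
60 [ 0.5993 -0.0587] [0.0055 0.0055]
70 [ 0.6038 -0.0523] [0.0045 0.0064]
80 [ 0.6071 -0.0452] [0.0033 0.0071]
90 [ 0.6091 -0.0377] [0.002  0.0075]
100 [ 0.6097 -0.0299] [0.0007 0.0078]
110 [ 0.609  -0.0221] [-0.0007  0.0078]
120 [ 0.607  -0.0146] [-0.002   0.0075]
130 [ 0.6037 -0.0075] [-0.0033  0.0071]
140 [ 0.5992 -0.0012] [-0.0045  0.0064]
150 [0.5937 0.0043] [-0.0055  0.0055]
160 [0.5873 0.0088] [-0.0064  0.0045]
170 [0.5802 0.0121] [-0.0071  0.0033]
180 [0.5727 0.0141] [-0.0075  0.002 ]
```

View pics/scene9.png

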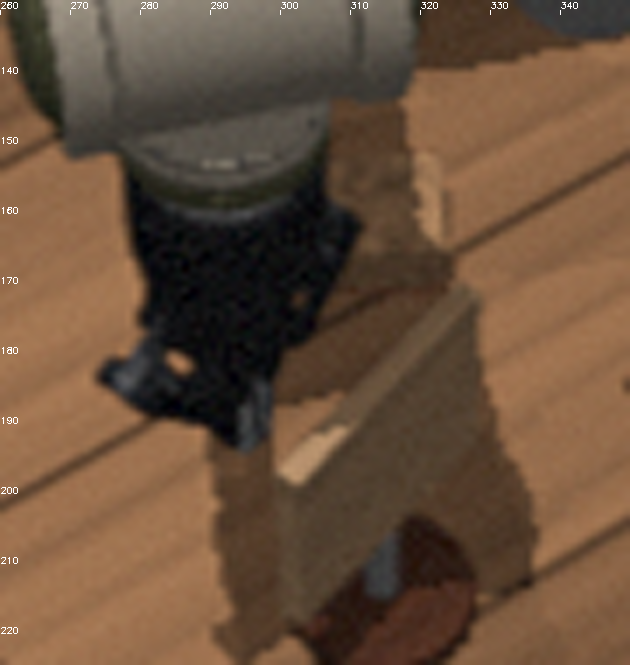

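View pics/top9.png

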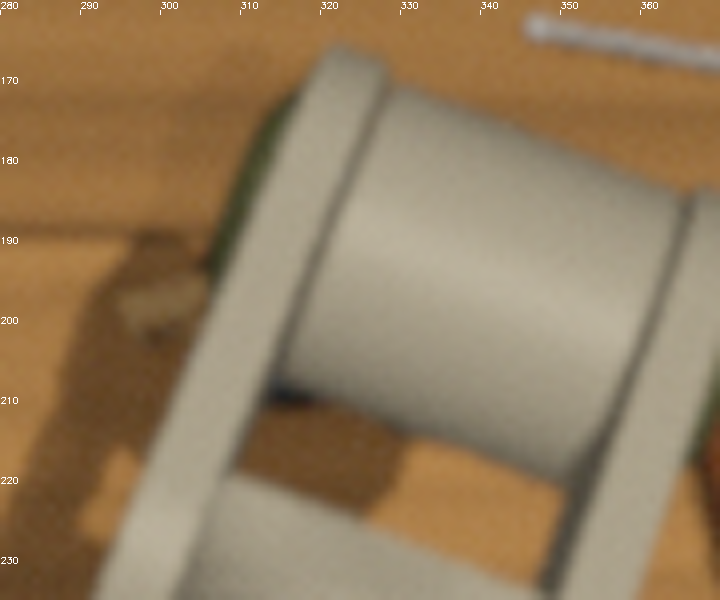

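Emit:
jog_arm(travel=[[0, 0, 0.008], [0.0065, 0.0018, 0], [0.0065, 0.0018, 0], [0.0065, 0.0018, 0], [0.0078, -0.0007, 0], [0.0078, 0.0007, 0], [0.0075, 0.002, 0], [0.0071, 0.0033, 0], [0.0064, 0.0045, 0], [0.0055, 0.0055, 0], [0, 0, 0]], dr=[[0, 0, 0], [0, 0, 0], [0, 0, 0], [0, 0, 0], [0, 0, 0], [0, 0, 0], [0, 0, 0], [0, 0, 0], [0, 0, 0], [0, 0, 0], [0, 0, 0]])

```text
time_s: 22.67
position: [0.6001, -0.0583, 0.1441]
tool_rot: [[0.978, 0.21, 0.0], [0.21, -0.978, 0.0], [0.001, -0.0, -1.0]]
ft_force: [-0.0, -0.5, -0.5]
grip_width: 0.0002
```

```bash
python3 - <<'E'
from seat import *
for n,b in (("scene",(260,130,90,95,7)),):
    d=get_image(n);crop(d,*b,f"pics/{n}10.png")
E
```

```text
(no output)
```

View pics/scene10.png

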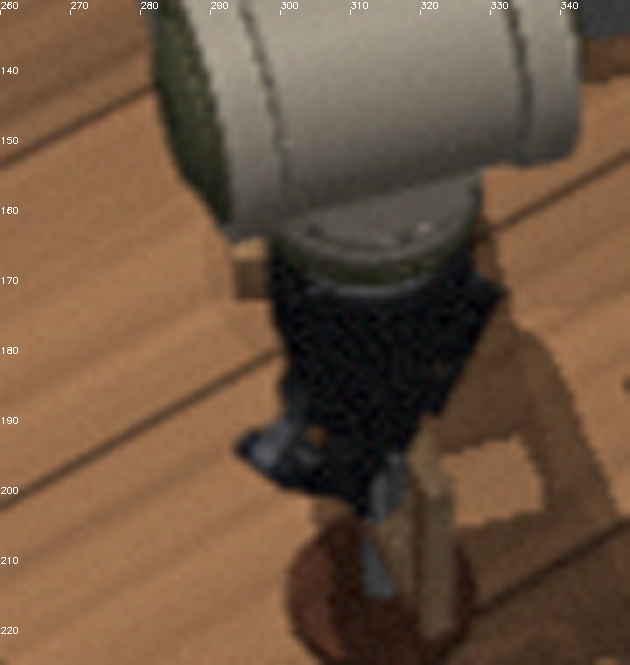

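Emit:
jog_arm(travel=[[0.0045, 0.0064, 0], [0.0033, 0.0071, 0], [0.002, 0.0075, 0], [0.0007, 0.0078, 0], [-0.0007, 0.0078, 0], [-0.002, 0.0075, 0], [-0.0033, 0.0071, 0], [0, 0, 0]], dr=[[0, 0, 0], [0, 0, 0], [0, 0, 0], [0, 0, 0], [0, 0, 0], [0, 0, 0], [0, 0, 0], [0, 0, 0]])

```text
time_s: 23.38
position: [0.6028, -0.0062, 0.1444]
tool_rot: [[0.978, 0.21, -0.001], [0.21, -0.978, 0.001], [-0.001, -0.001, -1.0]]
ft_force: [0.4, 0.4, 0.5]
grip_width: 0.0003
```

```bash
python3 - <<'E'
from seat import *
for n,b in (("scene",(260,130,90,95,7)),):
    d=get_image(n);crop(d,*b,f"pics/{n}11.png")
E
```

```text
(no output)
```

View pics/scene11.png

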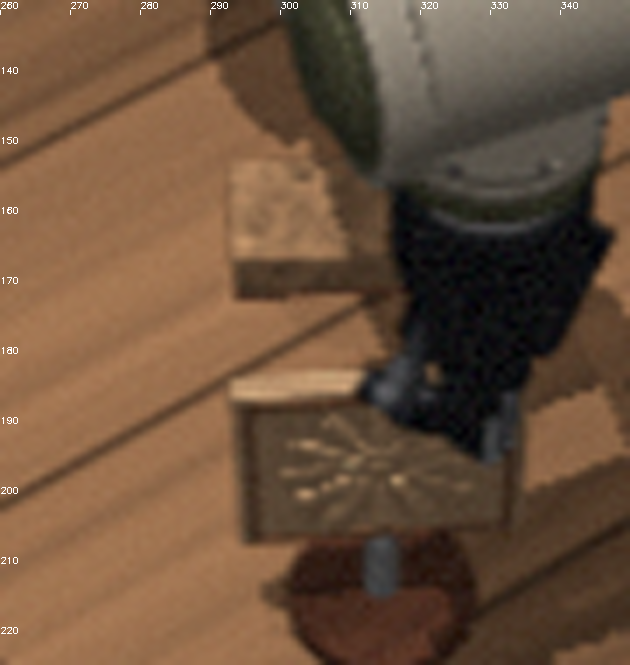

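Emit:
jog_arm(travel=[[-0.0045, 0.0064, 0], [-0.0055, 0.0055, 0], [-0.0064, 0.0045, 0], [-0.0071, 0.0033, 0], [-0.0035, 0.001, 0], [0, 0, 0]], dr=[[0, 0, 0], [0, 0, 0], [0, 0, 0], [0, 0, 0], [0, 0, 0], [0, 0, 0]])

```text
time_s: 23.93
position: [0.5756, 0.0132, 0.1444]
tool_rot: [[0.978, 0.209, -0.001], [0.209, -0.978, 0.001], [-0.001, -0.001, -1.0]]
ft_force: [0.3, -0.6, 0.5]
grip_width: -0.0001
```

Emit:
jog_arm(travel=[[-0.0025, -0.0007, 0], [-0.0025, -0.0007, 0], [0, 0, 0]], dr=[[0, 0, 0], [0, 0, 0], [0, 0, 0]])

```text
time_s: 24.18
position: [0.5749, 0.0126, 0.1447]
tool_rot: [[0.978, 0.208, 0.009], [0.208, -0.978, 0.004], [0.01, -0.002, -1.0]]
ft_force: [18.8, 9.8, -7.1]
grip_width: -0.0005
```

Emit:
jog_arm(travel=[[0.005, 0.0015, 0], [0.012, 0.004, 0], [0.015, 0.0045, 0], [0.01, 0.003, 0.01], [0, 0, 0.03], [0, 0, 0.04], [0, 0, 0.04], [-0.02, -0.02, 0.01], [-0.03, -0.03, 0], [-0.035, -0.02, 0], [-0.035, 0, 0], [-0.035, 0, 0], [-0.035, 0, 0], [-0.03, 0, 0], [0, 0, 0]], dr=[[0, 0, 0], [0, 0, 0], [0, 0, 0], [0, 0, 0], [0, 0, 0], [0, 0, 0], [0, 0, 0], [0, 0, 0], [0, 0, 0], [0, 0, 0], [0, 0, 0], [0, 0, 0], [0, 0, 0], [0, 0, 0], [0, 0, 0]])

```text
time_s: 25.43
position: [0.3896, -0.0444, 0.2744]
tool_rot: [[0.978, 0.208, -0.003], [0.208, -0.978, 0.001], [-0.002, -0.001, -1.0]]
ft_force: [0.2, -0.1, -0.0]
grip_width: -0.0002
```

```bash
python3 - <<'E'
from seat import *
o=observe();print(o["position"],o["ft_force"])
for n,b in (("scene",(260,150,90,85,7)),("top",(270,160,90,75,8))):
    d=get_image(n);np.savez(n+"12.npz",**d);crop(d,*b,f"pics/{n}12.png");cv2.imwrite(f"pics/{n}12f.png",d["color"][:,:,::-1])
t=d
x,y,w,h=285,175,60,35
c=cv2.resize(t["color"][y:y+h,x:x+w],None,fx=8,fy=8,interpolation=cv2.INTER_CUBIC)
m=(c[:,:,1]>150).astype(np.uint8);cs,_=cv2.findContours(m,0,2);q=max(cs,key=cv2.contourArea)
P=np.array([onz(t,(p[0]+.5)/8-.5+x,(p[1]+.5)/8-.5+y,.165) for p in cv2.boxPoints(cv2.minAreaRect(q))])
e=max([P[1]-P[0],P[2]-P[1]],key=np.linalg.norm);e*=np.sign(e[0])
print(P.mean(0).round(4),np.linalg.norm(P[1]-P[0]),np.linalg.norm(P[2]-P[1]),np.degrees(np.arctan2(e[1],e[0])))
E
```

```text
[ 0.38958575 -0.04442012  0.27444652] [ 0.1798494  -0.07977131 -0.00668462]
[ 0.5647 -0.0294  0.165 ] 0.1183140063080237 0.011411241208687271 -81.00426534589806
```

View pics/scene12.png

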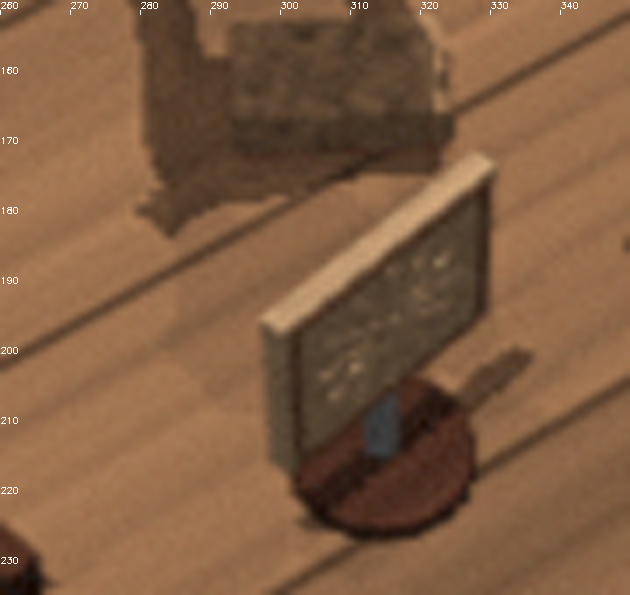

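View pics/top12.png

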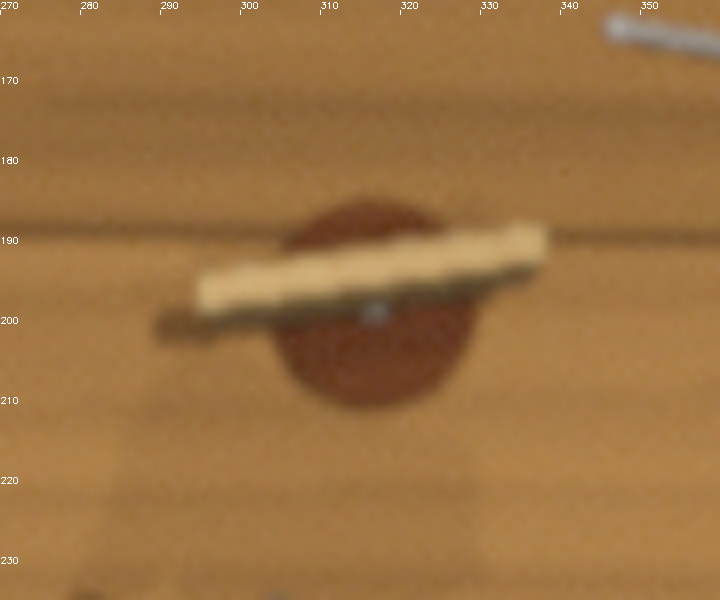

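View pics/scene12f.png

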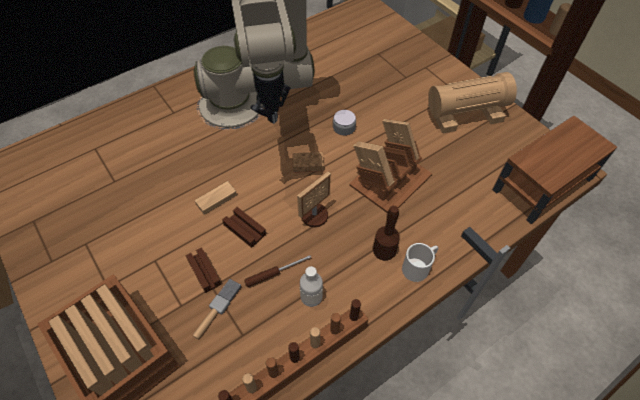

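The sign measures -81.0° against -73.3° at the start, so it may be about 8° short, although the push did meet a hard stop of about 21 N. I'll push again farther out to check.

Emit:
jog_arm(travel=[[0.02, 0.006, 0], [0.035, 0.012, 0], [0.035, 0.012, 0], [0.035, 0.012, 0], [0.035, 0.012, 0], [0.032, 0.01, 0], [0.02, 0.005, 0], [0, 0, -0.02], [0, 0, -0.03], [0, 0, -0.03], [0, 0, -0.03], [0, 0, -0.02], [0, 0, 0]], dr=[[0, 0, 0], [0, 0, 0], [0, 0, 0], [0, 0, 0], [0, 0, 0], [0, 0, 0], [0, 0, 0], [0, 0, 0], [0, 0, 0], [0, 0, 0], [0, 0, 0], [0, 0, 0], [0, 0, 0]])

```text
time_s: 26.62
position: [0.6048, 0.0243, 0.139]
tool_rot: [[0.978, 0.209, -0.01], [0.209, -0.978, 0.002], [-0.009, -0.004, -1.0]]
ft_force: [0.4, -0.3, -0.4]
grip_width: -0.0003
```

Emit:
jog_arm(travel=[[-0.008, -0.0015, 0], [-0.008, -0.0015, 0], [-0.006, -0.001, 0], [-0.003, -0.0005, 0], [0, 0, 0]], dr=[[0, 0, 0], [0, 0, 0], [0, 0, 0], [0, 0, 0], [0, 0, 0]])

```text
time_s: 27.03
position: [0.5806, 0.0191, 0.1455]
tool_rot: [[0.978, 0.208, 0.001], [0.208, -0.978, -0.0], [0.001, 0.0, -1.0]]
ft_force: [0.5, -0.0, 0.5]
grip_width: -0.0001
```

Emit:
jog_arm(travel=[[-0.0015, -0.0003, 0], [-0.0015, -0.0003, 0], [0, 0, 0]], dr=[[0, 0, 0], [0, 0, 0], [0, 0, 0]])

```text
time_s: 27.28
position: [0.5779, 0.0186, 0.1444]
tool_rot: [[0.978, 0.209, -0.0], [0.209, -0.978, 0.0], [-0.0, -0.0, -1.0]]
ft_force: [-0.0, 0.3, -0.7]
grip_width: -0.0
```

Emit:
jog_arm(travel=[[-0.0015, -0.0003, 0], [-0.0015, -0.0003, 0], [0, 0, 0]], dr=[[0, 0, 0], [0, 0, 0], [0, 0, 0]])

```text
time_s: 27.53
position: [0.5747, 0.0181, 0.1442]
tool_rot: [[0.978, 0.209, -0.001], [0.209, -0.978, 0.0], [-0.001, -0.001, -1.0]]
ft_force: [0.1, 0.3, 0.5]
grip_width: 0.0002
```

Emit:
jog_arm(travel=[[-0.0015, -0.0003, 0], [-0.0015, -0.0003, 0], [0, 0, 0]], dr=[[0, 0, 0], [0, 0, 0], [0, 0, 0]])

```text
time_s: 27.78
position: [0.5743, 0.0178, 0.1444]
tool_rot: [[0.978, 0.208, 0.006], [0.208, -0.978, 0.001], [0.006, -0.0, -1.0]]
ft_force: [12.4, 3.4, -6.3]
grip_width: 0.0002
```

```bash
python3 - <<'E'
from rig import *
o=observe();print(o["ft_force"],o["wrist_torque"],o["position"])
E
```

```text
[12.4359343   3.41329198 -6.3150837 ] [ 0.53879795 -1.96449007 -0.05992347] [0.57429909 0.01783036 0.14438813]
```

Hard stop again: 13 N, and the wrist moment puts the contact about 48 mm from the axis. That is 10 times the friction torque, so this is the sign's own stop and it simply started about 8° off zero. Backing off.

Emit:
jog_arm(travel=[[0.005, 0.001, 0], [0.012, 0.002, 0], [0.015, 0.003, 0], [0.01, 0.002, 0.01], [0, 0, 0.03], [0, 0, 0.04], [0, 0, 0.04], [-0.02, -0.02, 0.01], [-0.03, -0.03, 0], [-0.035, -0.02, 0], [-0.035, 0, 0], [-0.035, 0, 0], [-0.035, 0, 0], [-0.03, 0, 0], [0, 0, 0], [0, 0, 0]], dr=[[0, 0, 0], [0, 0, 0], [0, 0, 0], [0, 0, 0], [0, 0, 0], [0, 0, 0], [0, 0, 0], [0, 0, 0], [0, 0, 0], [0, 0, 0], [0, 0, 0], [0, 0, 0], [0, 0, 0], [0, 0, 0], [0, 0, 0], [0, 0, 0]])

```text
time_s: 29.12
position: [0.3937, -0.044, 0.2748]
tool_rot: [[0.978, 0.208, 0.0], [0.208, -0.978, -0.0], [0.0, 0.0, -1.0]]
ft_force: [0.3, 0.3, 0.6]
grip_width: 0.0002
```

```bash
python3 - <<'E'
from seat import *
o=observe();print(o["position"],o["ft_force"],o["time_s"])
for n,b in (("scene",(285,110,145,110,5)),("top",(180,150,170,75,4))):
    d=get_image(n);np.savez(n+"13.npz",**d);crop(d,*b,f"pics/{n}13.png")
t=d
x,y,w,h=285,175,60,35
c=cv2.resize(t["color"][y:y+h,x:x+w],None,fx=8,fy=8,interpolation=cv2.INTER_CUBIC)
m=(c[:,:,1]>150).astype(np.uint8);cs,_=cv2.findContours(m,0,2);q=max(cs,key=cv2.contourArea)
P=np.array([onz(t,(p[0]+.5)/8-.5+x,(p[1]+.5)/8-.5+y,.165) for p in cv2.boxPoints(cv2.minAreaRect(q))])
e=max([P[1]-P[0],P[2]-P[1]],key=np.linalg.norm);e*=np.sign(e[0])
print(P.mean(0).round(4),np.degrees(np.arctan2(e[1],e[0])))
E
```

```text
[ 0.39374314 -0.04398521  0.27482239] [0.32281184 0.27588556 0.59364031] 29.1167
[ 0.5648 -0.0292  0.165 ] -81.00406781694018
```

View pics/scene13.png

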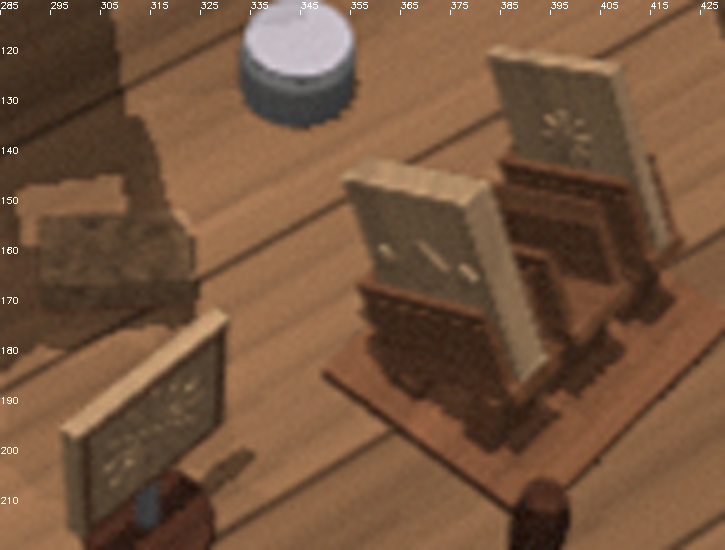

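View pics/top13.png

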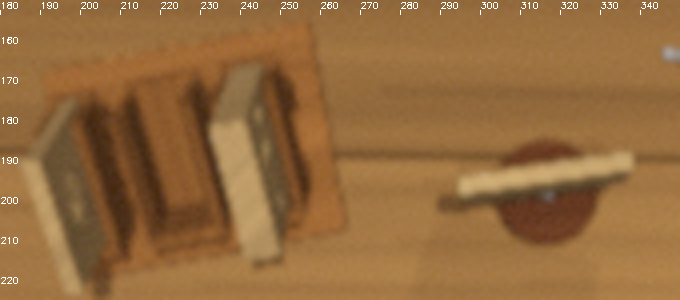

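Both panels are seated, the sign's angle is unchanged after the second push, and its carved face points to the far side. The arm is clear, so I'm handing in.

```bash
python3 -c "
from rig import close_job
print(close_job())"
```

```text
the job is handed in; nothing more can be done
None
```

I slid the thin panel into the narrowest slot and the thick panel into the middle-width slot, each pressed to the floor and end wall. I released both, then pushed the sign anticlockwise to its stop. The job was handed in at about 29 s with the arm clear of everything.

- **Panels:** after I let go of each one, the pictures matched its computed home corners to about 1 px. They still looked seated in the last pictures, and the widest slot is empty.
- **Forces:** the largest contact I read was about 43 N at the wrist, while pressing the thin panel onto the slot floor. That was the held panel pressing, not the gripper's body, and I eased it off at once.
- **Bystanders:** none of my moves went near them, and they look unmoved in the pictures. I did not measure their positions.
- **Sign:** its carved face now looks to the far side.
    - **Disagreement:** the board measures -81.0° now against -73.3° before, so it turned about 172°, not 180°.
    - **Why I accepted it:** two pushes met the same hard stop, at about 21 N and 13 N. The second push acted about 48 mm from the axis, roughly ten times the friction torque. I take this as the real stop, with the sign having started about 8° past zero.

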